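# Load the coated plates into the scanner and start it

## Robot

A 7-joint arm with a two-finger parallel gripper is mounted at the origin on the work surface. World frame = base frame: x ahead of the robot, y to its left, z up, the work surface at z = 0. Lengths are in m, angles in rad, forces in N, time in s.
With the tool pointing down it reaches from about 0.4 to 0.85 m from the base axis. Payload 4.5 kg.
Tool frame: the origin (TCP) lies midway between the tips of the shut fingers; the grasp point (between the pads) lies 19 mm behind it; z points along the fingers, y is the direction in which the jaws open and shut (so a half turn about z gives the same grasp; the last joint's range is limited). The gripper opens to 88 mm and grips with 3 to 60 N. Pads are 18 mm wide; open, the fingers measure 123 mm over their backs; the gripper's body (75 mm by 187 mm) begins 45 mm behind the grasp point.
Start: joints at [1.179, 0.689, -0.195, 1.565, 0.157, 0.902, -0.215], TCP at [0.258, -0.569, 0.209] pointing down, gripper open.
Joint ranges: [-3.01, 3.01], [-0.46, 2.08], [-1.47, 1.51], [0.13, 2.56], [-1, 4.14], [0.04, 2.09], [-2.66, 2.66]. Speed limits (rad/s): [2.57, 2.57, 3.14, 3.14, 3.14, 3.14, 3.14].

## Interface

Orientations are given as a unit quaternion [x, y, z, w].
In Python, from plant import get_state, snapshot, finish_job, find_in gives the robot as it stands.
- The arm moves only by the shell command python3 -m creep 'ROWS' [OPENING] [FORCE]. ROWS is JSON, one flat list of numbers, 6 for each row, row after row: the shift along the tool's x, y, z in mm, then the turn, a rotation vector about the tool's x, y, z in degrees. In form: [tx, ty, tz, wx, wy, wz, tx, ty, tz, wx, wy, wz, ...]. A call has 1 to 5 rows; each row shifts and turns the pose as measured when the row begins, along the tool's axes as they then stand; what a row does not reach is not made up. A row lasts 1/12 s, in which the tool goes at most 41.7 mm and 7.16 degrees, less where a joint would pass 70% of its speed; a pose out of reach is approached as far as the arm can. A call is refused whole if a number of a shift passes 41.7 or a number of a turn 7.16, either way. A call with a gripper value outside its range is refused whole. OPENING is the finger opening in mm, from 0 to 88.1, set as the call begins (- or left out, the last holds). The fingers move at their own pace and stop on an object; FORCE is the grip in N (left out, the last holds). Time passes only in rows, so rows that do not move let the fingers close. It gives the time, the measured TCP pose, the force and the opening at its end, in the units of the state.
- get_state(): the state, without advancing time (a new reading comes with each control period).
- snapshot(name): name is "scene" or "top"; returns a dict with "color" (400x640x3 uint8, red, green, blue), "intrinsics" (3x3 intrinsics, pixels), "extrinsics" (4x4, takes a point from world to camera coordinates). Camera axes: x right, y down, z forward; pixel columns grow to the right and rows downward; lengths in m; the calibration is good to about 2 mm. A picture is of the moment at which its call begins. There is no depth.
- finish_job(): hands the job in, once; it reports no verdict.
Trained networks look in the newest picture that a camera, given by its name, has taken for a name from the list of things; names that differ only in an ending like _2 or _b are one class to them, and where a whole thing is asked for, a point or a joint stands for the part that bears it (a point fixed in the world has none). Each returns a list of dicts, best first, with "score" (0 to 1); they miss things now and then, are a little off and sometimes report something else, mostly with a low value. They report only what shows in the picture. A call takes as long as a camera call. They do not tell look-alikes from the thing itself.
- find_in(thing, camera): "xy" ([column, row] in pixels, amid what is visible of it).
The state is a dict: "clock": time; "q": joint angles; "qd": joint speeds; "joint_torque": joint torques, N m; "tool_pos": TCP position; "eef_rot": TCP orientation; "contact_force": force on the tool from outside, world axes, zero at the start; "moment": the same for the moment, N m; "opening": opening from 0.0 (shut) to 1.0 (fully open).
Only numpy, scipy, OpenCV 4.12 (cv2) and the standard library are available. Lean on these libraries where they do the work, as an engineer would, in place of code of your own. Each camera call takes 0.05 s, during which the arm holds its last target.

## Task

Put the brass weight from the pile of plates onto the black pad and load every plate, one to a bay: draw the top plate out over the open front of the blue rack until its end can be gripped, lay it flat in a free bay, coated face up, and slide it in until its stop under the hood is pushed fully home. Press all three covers down until they catch, those of empty bays too, and only when everything is loaded and shut press the green start button fully down. Leave the amber jar and the vial rack alone.

Things in the scene. Friction and masses are not known exactly. Their poses are not given: they have to be found in the camera images.
- plate_a: coated aluminium plate, green bands at both ends, 160 (x) x 60 (y) x 5 mm, 120 g, smooth (slides on the one below when pressed with some 6 N), same either way round; origin at the centre of its underside, z up through its coated face. Starts in the rack's pile, long side along the rack's x, near end 4 to 12 mm inside its front edge. May be absent (2 or 3 are there)
- plate_b: coated aluminium plate, orange bands at both ends, 160 (x) x 60 (y) x 5 mm, 120 g, smooth (slides on the one below when pressed with some 6 N), same either way round; origin at the centre of its underside, z up through its coated face. Starts in the rack's pile, long side along the rack's x, near end 4 to 12 mm inside its front edge. May be absent (2 or 3 are there)
- plate_c: coated aluminium plate, red bands at both ends, 160 (x) x 60 (y) x 5 mm, 120 g, smooth (slides on the one below when pressed with some 6 N), same either way round; origin at the centre of its underside, z up through its coated face. Starts in the rack's pile, long side along the rack's x, near end 4 to 12 mm inside its front edge. May be absent (2 or 3 are there)
- rack: blue rack, fixed; origin at table height under the middle of its front edge (facing the robot), x along its channel to the back, z up. Channel 180 mm long, 63 wide, floor 50 mm above the table, side rails 6 mm thick and 15 high, closed at the back, open at the front. A plate drawn 40 to 60 mm out over the front edge stays there and its end can be gripped by its two long edges
- weight: brass weight, a block 60 (its x) x 40 (its y) x 35 mm high, 0.4 to 0.8 kg; origin at the centre of its underside. Starts on top of the pile
- pad: black rubber pad, fixed on the table, 120 x 120 x 3 mm; origin at the centre of its underside
- scanner: cream plate scanner, fixed: 320 mm wide (y), 220 mm deep (x), base 50 mm high, with three bays side by side at the front and a hood 102 mm high from 103 mm behind the front edge to the back. Origin at table height under the middle of the front edge, x pointing to the back, z up
- bay1 (a point): left (+y) bay: point on its floor at the front edge, 50 mm above the table, axes as the scanner's; bay runs along +x. Side guides 64 mm apart, 10 high, from x = 22 to 94 mm; beyond, a slot 16 mm high goes on under the hood to a stop out of sight. A plate lies with its long side along x; home, its near end stands 44 to 64 mm out over the front edge
- stop1 (a joint): travel of the left (+y) bay's end stop (m): 0 at rest, 0.006 pushed fully home; it stays where it is pushed (friction 2.5 N, then a hard end). Where it lies differs from bay to bay and start to start: a plate first meets it with its far end 90 to 110 mm behind the front edge
- cover1 (a joint): angle of the left (+y) bay's grey-blue hinged cover (rad): 0 shut, about 0.6 to 0.8 standing open; spring-loaded open, so that it rises again unless pressed down onto the catch, about 5 N at its yellow stripe, to a hard end at 0 where the catch holds it
- cover1_edge (a point): middle of the yellow stripe on that cover's upper face, 60 mm from its hinge line and 12 mm from its free edge; cover 72 mm long, 88 mm wide, 4 mm thick, its top 70 mm above the table when shut; hinge line along the scanner's y, 98 mm behind the scanner's front edge and 66 mm above the table
- bay2 (a point): middle bay: point on its floor at the front edge, 50 mm above the table, axes as the scanner's; bay runs along +x. Side guides 64 mm apart, 10 high, from x = 22 to 94 mm; beyond, a slot 16 mm high goes on under the hood to a stop out of sight. A plate lies with its long side along x; home, its near end stands 44 to 64 mm out over the front edge
- stop2 (a joint): travel of the middle bay's end stop (m): 0 at rest, 0.006 pushed fully home; it stays where it is pushed (friction 2.5 N, then a hard end). Where it lies differs from bay to bay and start to start: a plate first meets it with its far end 90 to 110 mm behind the front edge
- cover2 (a joint): angle of the middle bay's grey-blue hinged cover (rad): 0 shut, about 0.6 to 0.8 standing open; spring-loaded open, so that it rises again unless pressed down onto the catch, about 5 N at its yellow stripe, to a hard end at 0 where the catch holds it
- cover2_edge (a point): middle of the yellow stripe on that cover's upper face, 60 mm from its hinge line and 12 mm from its free edge; cover 72 mm long, 88 mm wide, 4 mm thick, its top 70 mm above the table when shut; hinge line along the scanner's y, 98 mm behind the scanner's front edge and 66 mm above the table
- bay3 (a point): right (-y) bay: point on its floor at the front edge, 50 mm above the table, axes as the scanner's; bay runs along +x. Side guides 64 mm apart, 10 high, from x = 22 to 94 mm; beyond, a slot 16 mm high goes on under the hood to a stop out of sight. A plate lies with its long side along x; home, its near end stands 44 to 64 mm out over the front edge
- stop3 (a joint): travel of the right (-y) bay's end stop (m): 0 at rest, 0.006 pushed fully home; it stays where it is pushed (friction 2.5 N, then a hard end). Where it lies differs from bay to bay and start to start: a plate first meets it with its far end 90 to 110 mm behind the front edge
- cover3 (a joint): angle of the right (-y) bay's grey-blue hinged cover (rad): 0 shut, about 0.6 to 0.8 standing open; spring-loaded open, so that it rises again unless pressed down onto the catch, about 5 N at its yellow stripe, to a hard end at 0 where the catch holds it
- cover3_edge (a point): middle of the yellow stripe on that cover's upper face, 60 mm from its hinge line and 12 mm from its free edge; cover 72 mm long, 88 mm wide, 4 mm thick, its top 70 mm above the table when shut; hinge line along the scanner's y, 98 mm behind the scanner's front edge and 66 mm above the table
- start (a joint): green start button's travel (m): 0 up, 0.006 fully down (5 N), springs back
- start_top (a point): middle of the green start button's top (32 mm across, presses straight down), on the grey control box 80 x 80 x 30 mm
- amber_jar: amber glass jar with black cap, 60 mm across, 90 mm high; origin at the centre of its underside; to be left alone
- vial_rack: blue vial rack, 90 x 160 x 57 mm with vials; origin at the centre of its underside; to be left alone
Things that resemble listed ones, but are neither listed nor needed, are in the scene too. Leave any brown or purple look-alike of the plate_c alone. There is more than one size of the weight; the job needs the larger.

How it is judged:
On the way, in this order (a step that is already met when the one before it is completed fails the run):
1. every plate lies in a bay, pushed home, and all three covers are caught shut (((x of plate_a in the frame of bay1 between 0.008 and 0.042 m and y of plate_a in the frame of bay1 between -0.006 and 0.006 m and z of plate_a in the frame of bay1 between -0.004 and 0.004 m and value of joint stop1 above 0.0035 m and angle between plate_a's own z axis and vertical below 0.1 rad) or (x of plate_a in the frame of bay2 between 0.008 and 0.042 m and y of plate_a in the frame of bay2 between -0.006 and 0.006 m and z of plate_a in the frame of bay2 between -0.004 and 0.004 m and value of joint stop2 above 0.0035 m and angle between plate_a's own z axis and vertical below 0.1 rad) or (x of plate_a in the frame of bay3 between 0.008 and 0.042 m and y of plate_a in the frame of bay3 between -0.006 and 0.006 m and z of plate_a in the frame of bay3 between -0.004 and 0.004 m and value of joint stop3 above 0.0035 m and angle between plate_a's own z axis and vertical below 0.1 rad)) and ((x of plate_b in the frame of bay1 between 0.008 and 0.042 m and y of plate_b in the frame of bay1 between -0.006 and 0.006 m and z of plate_b in the frame of bay1 between -0.004 and 0.004 m and value of joint stop1 above 0.0035 m and angle between plate_b's own z axis and vertical below 0.1 rad) or (x of plate_b in the frame of bay2 between 0.008 and 0.042 m and y of plate_b in the frame of bay2 between -0.006 and 0.006 m and z of plate_b in the frame of bay2 between -0.004 and 0.004 m and value of joint stop2 above 0.0035 m and angle between plate_b's own z axis and vertical below 0.1 rad) or (x of plate_b in the frame of bay3 between 0.008 and 0.042 m and y of plate_b in the frame of bay3 between -0.006 and 0.006 m and z of plate_b in the frame of bay3 between -0.004 and 0.004 m and value of joint stop3 above 0.0035 m and angle between plate_b's own z axis and vertical below 0.1 rad)) and ((x of plate_c in the frame of bay1 between 0.008 and 0.042 m and y of plate_c in the frame of bay1 between -0.006 and 0.006 m and z of plate_c in the frame of bay1 between -0.004 and 0.004 m and value of joint stop1 above 0.0035 m and angle between plate_c's own z axis and vertical below 0.1 rad) or (x of plate_c in the frame of bay2 between 0.008 and 0.042 m and y of plate_c in the frame of bay2 between -0.006 and 0.006 m and z of plate_c in the frame of bay2 between -0.004 and 0.004 m and value of joint stop2 above 0.0035 m and angle between plate_c's own z axis and vertical below 0.1 rad) or (x of plate_c in the frame of bay3 between 0.008 and 0.042 m and y of plate_c in the frame of bay3 between -0.006 and 0.006 m and z of plate_c in the frame of bay3 between -0.004 and 0.004 m and value of joint stop3 above 0.0035 m and angle between plate_c's own z axis and vertical below 0.1 rad)) and value of joint each of cover1, cover2, cover3 below 0.04 rad), for 0.2 s.
2. the start button is pressed fully down (value of joint start above 0.0045 m), for 0.05 s.
At the end, for the whole second after the job is handed in: Each plate lies flat, face up, in its own bay, within 6 mm of its middle line, that bay's stop pushed in 3.5 mm or more; all covers below 0.04 rad; weight on the pad, centres within 45 mm; button pressed 4.5 mm or more after all that was loaded and shut, and up again (all of step 1 and horizontal distance between weight and pad below 0.045 m and height (world z) of weight below 0.045 m and linear speed of weight below 0.02 m/s and value of joint start below 0.003 m); the robot touches nothing.
It fails at once if the amber jar or the vial rack is moved more than 30 mm (distance of any of amber_jar, vial_rack from where it was at the start of the episode above 0.03 m).
Of plate_a, plate_b, plate_c only 2 to 3 are there at a start; the rules pass over those that are not, and their reading is None.
At some moment in a run one of weight may be knocked a few centimetres aside while the robot is not near it.
Once in a run the grip may slacken for a moment while it holds something.
It also fails if it takes over 210 s, if anything falls off the work surface, if the arm or the gripper's body presses on something with over 40 N, if the wrist force passes 120 N, or if a joint passes its speed limit or range.

## Working session

There is one attempt and no reset: what is moved stays moved. The work goes in short steps, Python scripts to look and compute and a shell command to move; the robot and the scene stay as the last step left them, time stands still between calls to the robot, and variables do not carry over. Pictures are saved under pics/ and viewed, and the job is handed in when it is done.

```bash
ls; mkdir -p pics
python3 - <<'E'
from plant import *
import cv2,numpy as np
for n in("scene","top"):
    s=snapshot(n); cv2.imwrite(f"pics/{n}0.png",s["color"][:,:,::-1]); print(n,s["intrinsics"].round(1).tolist(),s["extrinsics"].round(3).tolist())
    for t in["plate_a","plate_b","plate_c","rack","weight","pad","scanner","cover1","cover2","start","start_top","amber_jar","vial_rack","cover1_edge"]:
        try: print(t,[(np.round(d["xy"]).tolist(),round(d["score"],2)) for d in find_in(t,n)][:6])
        except Exception as e: print(t,e)
print(get_state())
E
```

```text
pics
scene [[472.8, 0.0, 322.3], [0.0, 472.8, 206.5], [0.0, 0.0, 1.0]] [[-0.33, 0.944, -0.004, 0.212], [0.681, 0.235, -0.693, -0.336], [-0.654, -0.231, -0.721, 1.736], [0.0, 0.0, 0.0, 1.0]]
plate_a [([370.0, 236.0], 0.94), ([513.0, 252.0], 0.68), ([280.0, 164.0], 0.63)]
plate_b [([370.0, 236.0], 0.94), ([513.0, 252.0], 0.68), ([280.0, 164.0], 0.63)]
plate_c [([370.0, 236.0], 0.94), ([513.0, 252.0], 0.68), ([280.0, 164.0], 0.63)]
rack [([370.0, 252.0], 0.95), ([296.0, 208.0], 0.15)]
weight [([375.0, 220.0], 0.75), ([414.0, 240.0], 0.73), ([325.0, 280.0], 0.48)]
pad [([451.0, 211.0], 0.74)]
scanner [([256.0, 228.0], 0.75)]
cover1 [([298.0, 207.0], 0.91), ([456.0, 253.0], 0.69), ([268.0, 197.0], 0.64), ([231.0, 189.0], 0.59)]
cover2 [([298.0, 207.0], 0.91), ([456.0, 253.0], 0.69), ([268.0, 197.0], 0.64), ([231.0, 189.0], 0.59)]
start []
start_top [([456.0, 250.0], 0.42), ([302.0, 206.0], 0.32)]
amber_jar [([327.0, 279.0], 0.7)]
vial_rack [([193.0, 173.0], 0.78), ([230.0, 190.0], 0.23)]
cover1_edge [([300.0, 208.0], 0.57)]
top [[431.0, 0.0, 311.9], [0.0, 431.0, 191.5], [0.0, 0.0, 1.0]] [
[... 928 characters left out ...]
q': array([ 1.17880175,  0.68913073, -0.1946293 ,  1.56530416,  0.15729183,
        0.90249914, -0.21510459]), 'qd': array([ 2.02812829e-03,  3.16556332e-03,  6.40908423e-04, -3.92284403e-05,
        1.27995255e-04,  2.26615693e-04, -5.51362840e-04]), 'joint_torque': array([-4.42204573e-04, -5.27496493e+01, -1.26746681e+00, -1.53744471e+01,
       -5.19985647e-02, -6.88100554e-04, -1.13867422e-07]), 'tool_pos': array([ 0.25820113, -0.56919204,  0.20892315]), 'eef_rot': array([9.77419055e-01, 2.11310174e-01, 2.25123543e-05, 1.60692590e-05]), 'contact_force': array([-0.18623245, -0.475676  , -0.48123055]), 'moment': array([-0.00303887,  0.02472005,  0.0524715 ]), 'opening': 0.9998172346339352}
```

View pics/scene0.png

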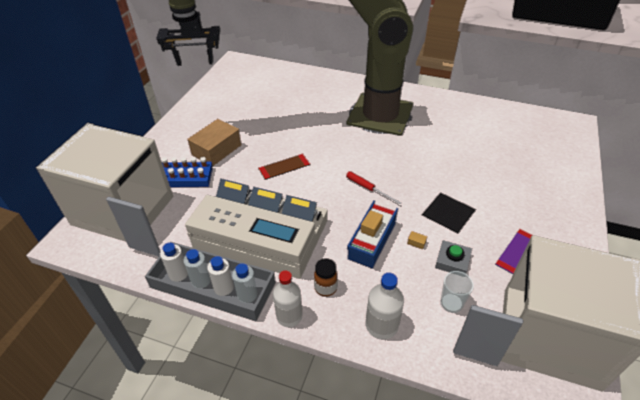

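View pics/top0.png

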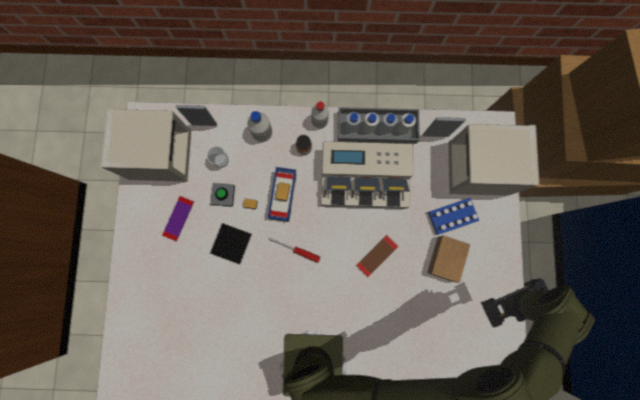

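The scene and top views show:
- Scanner at top px (367,174), rack with pile and brass weight at (283,192), black pad at (231,243).
- Start button at (221,194), jar at (304,145), vial rack at (453,216).
- Look-alikes: brown plate (377,257), purple plate (178,218), small brass block (250,204).

Candidates for the weight are (283,190) on the pile and (250,204) on the table. I choose the larger one, on the pile, and check it in a crop.

```bash
cat > h.py <<'E'
import numpy as np,cv2
from plant import *
from scipy.spatial.transform import Rotation as R
def w(s,uv,z):
    K=s["intrinsics"];E=s["extrinsics"];d=E[:3,:3].T@np.linalg.solve(K,[*uv,1.]);c=-E[:3,:3].T@E[:3,3]
    return c+d*(z-c[2])/d[2]
def px(s,p):
    q=s["extrinsics"]@np.r_[p,1];q=s["intrinsics"]@q[:3];return q[:2]/q[2]
def crop(s,x0,y0,x1,y1,k,name):
    cv2.imwrite("pics/"+name,cv2.resize(s["color"][y0:y1,x0:x1,::-1],None,fx=k,fy=k,interpolation=cv2.INTER_CUBIC))
def tri(s1,uv1,s2,uv2):
    P=[s["intrinsics"]@s["extrinsics"][:3] for s in(s1,s2)]
    X=cv2.triangulatePoints(P[0],P[1],np.float64(uv1).reshape(2,1),np.float64(uv2).reshape(2,1));return (X[:3]/X[3]).ravel()
E
python3 - <<'E'
from h import *
s=snapshot("top"); crop(s,200,130,430,270,3.4,"t1.png"); np.savez("top.npz",**s)
s=snapshot("scene"); crop(s,175,170,490,290,2.5,"s1.png"); np.savez("scene.npz",**s)
E
```

```text
(no output)
```

View pics/t1.png

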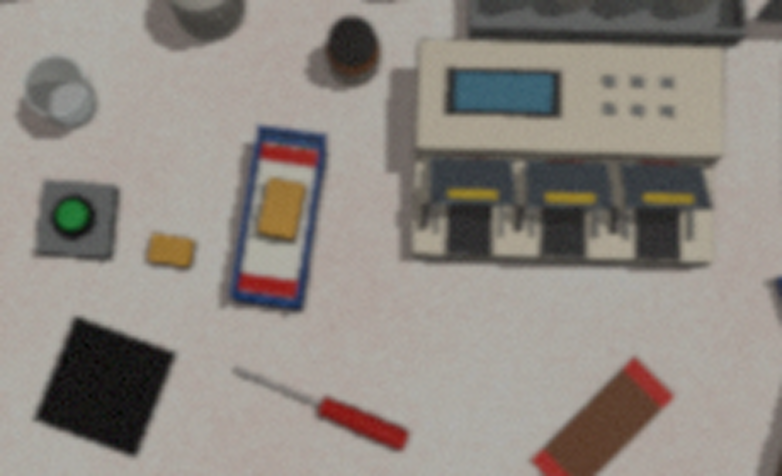

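View pics/s1.png

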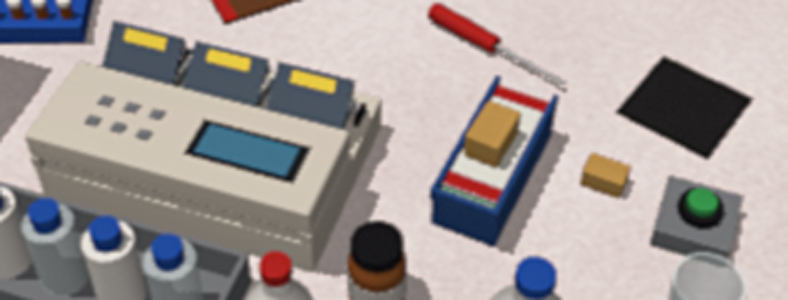

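Run:
```python
from h import *
s=np.load("top.npz"); sc=np.load("scene.npz")
u=lambda x,y:(200+(x+.5)/3.4-.5,130+(y+.5)/3.4-.5)
v=lambda x,y:(175+(x+.5)/2.5-.5,170+(y+.5)/2.5-.5)
def P(n,pts,z,f=u,S=s):
    r=np.array([w(S,f(*p),z) for p in pts])[:,:2]; print(n,r.round(4).tolist(),r.mean(0).round(4)); return r
a=P("rack",[(231,301),(303,309),(326,136),(258,128)],.065)
f=(a[0]+a[1])/2;b=(a[2]+a[3])/2;d=b-f;print(np.linalg.norm(d),np.linalg.norm(a[0]-a[1]),np.degrees(np.arctan2(d[1],d[0])),"front",f)
P("plate",[(237,291),(298,298),(319,150),(262,147)],.065)
P("weighttop",[(265,178),(305,183),(295,241),(257,236)],.1)
P("weight scene top",[(487,100),(521,108),(499,152),(466,143)],.1,v,sc)
a=P("hood",[(420,38),(727,47),(719,160),(413,150)],.102)
for i,j in((0,1),(3,2),(0,3),(1,2)): d=a[i]-a[j];print(np.linalg.norm(d),np.degrees(np.arctan2(d[1],d[0])))
P("front",[(411,254),(709,264)],.05)
P("hood scene",[(71,64),(379,110),(338,213),(30,135)],.102,v,sc)
P("pad",[(77,317),(175,352),(136,455),(36,419)],.003)
P("pad s",[(665,57),(751,100),(709,157),(618,111)],.003,v,sc)
P("box",[(42,180),(119,187),(113,259),(35,254)],.03)
P("btn",[(72,215)],.045);P("btn s",[(702,202)],.045,v,sc)
print("btn tri",tri(s,u(72,215),sc,v(702,202)))
for A,B in (((472,194),(313,82)),((570,198),(229,61)),((668,199),(146,41))): print("stripe",tri(s,u(*A),sc,v(*B)))
for n,A,B in (("jarcap",(351,46),(375,242)),): print(n,tri(s,u(*A),sc,v(*B)))
```

```text
rack [[0.5035, 0.175], [0.4973, 0.0996], [0.6822, 0.0822], [0.6889, 0.1549]] [0.593 0.128]
0.18605746380079732 0.07567463025505339 -5.790850770734078 front [0.50042634 0.13733868]
plate [[0.5142, 0.1693], [0.5087, 0.1053], [0.6668, 0.0891], [0.6684, 0.1497]] [0.5895 0.1284]
weighttop [[0.6284, 0.1419], [0.6244, 0.1004], [0.5636, 0.1083], [0.5677, 0.1475]] [0.596  0.1245]
weight scene top [[0.5697, 0.1086], [0.5693, 0.1459], [0.637, 0.1398], [0.6362, 0.1043]] [0.603  0.1247]
hood [[0.7819, -0.0144], [0.781, -0.3355], [0.6602, -0.3262], [0.6619, -0.0102]] [ 0.7212 -0.1716]
0.3211131197979496 89.85120222215014
0.3159734390524101 89.7041631490309
0.12008657903617317 -2.0183407196877887
0.12117260461239425 -4.436016374023965
front [[0.5604, -0.0115], [0.5588, -0.3262]] [ 0.5596 -0.1689]
hood scene [[0.6682, -0.339], [0.6231, 0.0046], [0.7668, 0.0114], [0.7753, -0.3275]] [ 0.7084 -0.1626]
pad [[0.4876, 0.3482], [0.4528, 0.2399], [0.342, 0.2758], [0.3769, 0.3852]] [0.4148 0.3123]
pad s [[0.3372, 0.2775], [0.3768, 0.3856], [0.4827, 0.3512], [0.4457, 0.2404]] [0.4106 0.3137]
box [[0.6325, 0.3898], [0.6272, 0.3059], [0.5486, 0.3077], [0.5516, 0.3918]] [0.59   0.3488]
btn [[0.5927, 0.3514]] [0.5927 0.3514]
btn s [[0.5871, 0.3502]] [0.5871 0.3502]
btn tri [0.59187105 0.34993379 0.05057057]
stripe [ 0.61580516 -0.07221822  0.1117574 ]
stripe [ 0.61455467 -0.17189943  0.11029527]
stripe [ 0.61624039 -0.27184551  0.11100726]
jarcap [0.77648218 0.05551144 0.08617246]
```

Weight choice confirmed: the block on the pile, crop t1 (281,209), is clearly larger than the loose one at (171,250). Moving over the weight.

```bash
cat > d.py <<'E'
import sys
from h import *
# usage d.py x y z yawdeg : total shift in tool axes (after turning), turn
x,y,z,yaw=map(float,sys.argv[1:5]); s=get_state(); Rc=R.from_quat(s["eef_rot"])
Rt=R.from_euler("z",yaw,degrees=True)*R.from_euler("x",180,degrees=True)
if len(sys.argv)>5: Rt=Rt*R.from_euler("y",float(sys.argv[5]),degrees=True)
t=(Rc.inv()*Rt).as_rotvec(degrees=True); d=(np.array([x,y,z])-s["tool_pos"])*1e3
print("t",round(s["clock"],2),"turn",t.round(2),"shift now-axes",Rc.inv().apply(d).round(1),"target-axes",Rt.inv().apply(d).round(1),"F",s["contact_force"].round(1),"op",round(s["opening"]*88.1,1))
E
python3 d.py 0.598 0.1245 0.2 -6
python3 - <<'E'
from h import *
s=dict(np.load("scene.npz")); crop(s,335,195,420,280,7,"s2.png")
E
```

```text
t 1.6 turn [ 0.   -0.   30.39] shift now-axes [ 596.  -491.4    8.9] target-axes [ 265.5 -725.4    8.9] F [-0.5  0.3  0. ] op 88.1
```

View pics/s2.png

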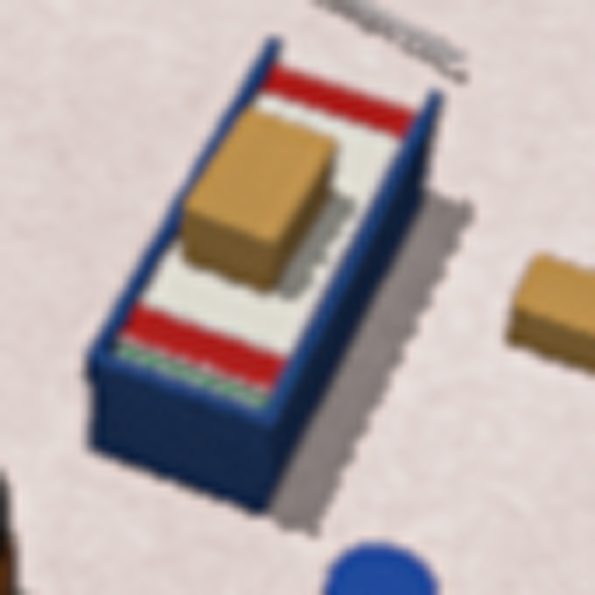

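```bash
python3 -m creep '[0,0,0,0,0,6.1, 0,0,0,0,0,6.1, 0,0,0,0,0,6.1, 0,0,0,0,0,6.1, 0,0,0,0,0,6.1]' 88 20; python3 -m creep '[14,-38,0,0,0,0,14,-38,0,0,0,0,14,-38,0,0,0,0,14,-38,0,0,0,0,14,-38,0,0,0,0]';python3 d.py 0.598 0.1245 0.2 -6
```

```text
clock: 2.02
tool_pos: [0.2581, -0.5692, 0.2089]
eef_rot: [0.998, -0.064, 0.001, -0.0]
contact_force: [0.4, 0.1, 0.3]
opening: 0.999
clock: 2.43
tool_pos: [0.3492, -0.3964, 0.2076]
eef_rot: [0.997, -0.078, -0.0, 0.005]
contact_force: [1.2, -0.3, 0.3]
opening: 0.998
t 2.43 turn [ 0.62  0.01 -2.89] shift now-axes [ 165.3 -553.1    1.6] target-axes [ 193.  -544.     7.6] F [ 1.2 -0.3  0.3] op 87.9
```

```bash
python3 -m creep '[13,-38,0,0,0,-1,13,-38,0,0,0,-1,13,-38,0,0,0,0,13,-38,0,0,0,0,13,-38,0,0,0,0]'; python3 -m creep '[13,-38,0,0,0,0,13,-38,0,0,0,0,13,-38,0,0,0,0,13,-38,0,0,0,0,13,-38,0,0,0,0]';python3 d.py 0.598 0.1245 0.2 -6
```

```text
clock: 2.85
tool_pos: [0.4418, -0.2092, 0.2067]
eef_rot: [0.998, -0.06, 0.002, 0.006]
contact_force: [0.8, -0.4, -0.1]
opening: 0.997
clock: 3.27
tool_pos: [0.5314, -0.0209, 0.206]
eef_rot: [0.998, -0.059, 0.003, 0.006]
contact_force: [1.2, -1.0, 0.3]
opening: 1.0
t 3.27 turn [ 0.66 -0.39 -0.8 ] shift now-axes [  48.9 -152.3    4.5] target-axes [  51.1 -151.5    6. ] F [ 1.2 -1.   0.3] op 88.1
```

```bash
python3 -m creep '[12,-38,0,0.3,0,0,12,-38,0,0.3,0,0,12,-38,0,0,0,-0.4,12,-37,2,0,0,0,0,0,0,0,0,0]'; python3 d.py 0.598 0.1245 0.12 -6;  python3 - <<'E'
from h import *
s=snapshot("top"); crop(s,240,120,330,230,5.4,"t3.png")
s=snapshot("scene"); crop(s,325,180,435,290,5.4,"s3.png")
E
```

```text
clock: 3.68
tool_pos: [0.6004, 0.1427, 0.2041]
eef_rot: [0.999, -0.049, 0.006, -0.004]
contact_force: [0.1, 0.6, 0.5]
opening: 1.003
t 3.68 turn [-0.48 -0.61  0.42] shift now-axes [-1.5 19.  84. ] target-axes [-0.5 18.3 84.1] F [0.1 0.6 0.5] op 88.3
```

View pics/s3.png

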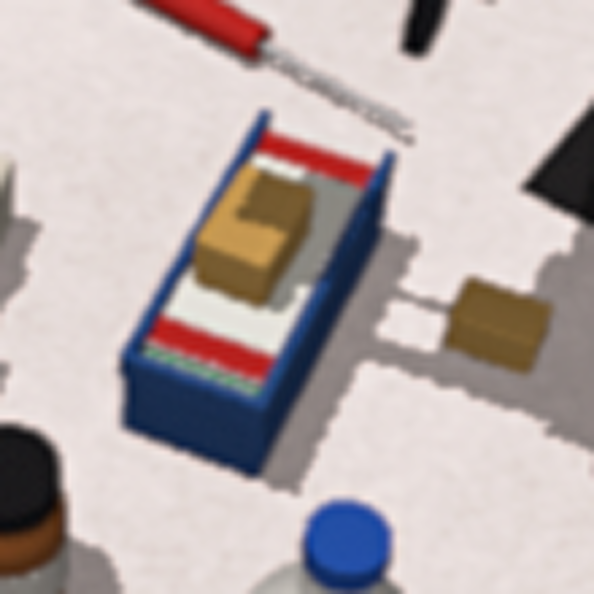

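The scene crop shows the weight undisturbed on the red-banded plate at (255,235), with a green-banded plate edge under it.

```bash
python3 -m creep '[0,9,20,0,-0.3,0.2,0,9,20,0,-0.3,0.2,0,0,20,0,0,0,0,0,20,0,0,0,0,0,0,0,0,0]'; python3 d.py 0.598 0.1245 0.075 -6
```

```text
clock: 4.2
tool_pos: [0.5969, 0.1055, 0.1239]
eef_rot: [0.998, -0.06, 0.001, 0.002]
contact_force: [-0.5, -0.4, 0.3]
opening: 0.998
t 4.2 turn [ 0.23 -0.1  -0.94] shift now-axes [ -1.3 -19.2  48.8] target-axes [ -0.9 -19.   48.9] F [-0.5 -0.4  0.3] op 87.9
```

```bash
python3 -m creep '[0,-9,0,0,0,0,-1,-9,0,0,0,-0.9,0,0,0,0,0,0,0,0,0,0,0,0]'; python3 d.py 0.598 0.1245 0.075 -6
```

```text
clock: 4.53
tool_pos: [0.5989, 0.1209, 0.1268]
eef_rot: [0.998, -0.055, 0.002, 0.003]
contact_force: [-0.5, -0.6, 0.3]
opening: 0.997
t 4.53 turn [ 0.31 -0.21 -0.28] shift now-axes [-1.5 -3.7 51.8] target-axes [-1.3 -3.5 51.8] F [-0.5 -0.6  0.3] op 87.8
```

```bash
python3 -m creep '[0,-3.5,17,0,0,0,0,0,17,0,0,0,0,0,14,0,0,0,0,0,0,0,0,0,0,0,0,0,0,0]'; python3 d.py 0.598 0.1245 0.075 -6
```

```text
clock: 4.95
tool_pos: [0.6045, 0.1273, 0.0839]
eef_rot: [0.999, -0.053, 0.008, 0.001]
contact_force: [0.3, -0.6, -0.7]
opening: 0.999
t 4.95 turn [ 0.02 -0.91 -0.11] shift now-axes [-6.3  3.5  8.8] target-axes [-6.2  3.5  8.9] F [ 0.3 -0.6 -0.7] op 88.0
```

Run:
```python
from h import *
s=snapshot("scene"); crop(s,325,150,435,270,5,"s4.png")
```

```text
(no output)
```

View pics/s4.png

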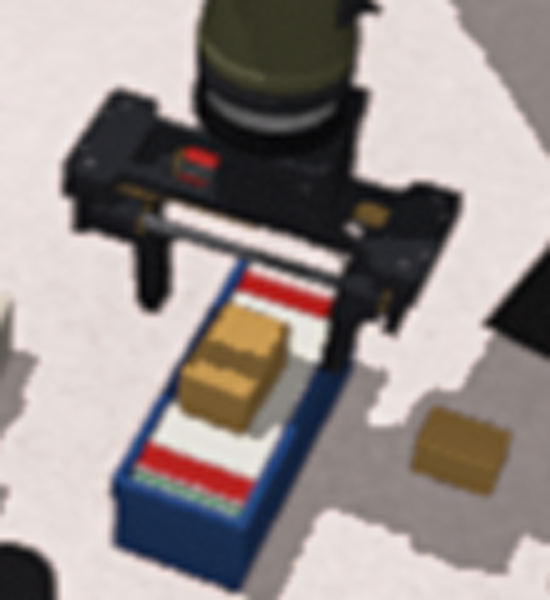

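Run:
```python
from h import *
s=get_state();sc=dict(np.load("scene.npz"))
f=lambda p:((px(sc,p)-[325,150])*5).round()
T=R.from_quat(s["eef_rot"]);p=s["tool_pos"]
for d in([0,0,0],[0,.044,0],[0,-.044,0]): print(p+T.apply(d),f(p+T.apply(d)))
print(f([.598,.1245,.1]),f([.598,.1245,.095]))
```

```text
[0.60441575 0.1274687  0.08398893] [238. 373.]
[0.59974383 0.08371744 0.08399817] [161. 347.]
[0.60908767 0.17121996 0.08397969] [316. 399.]
[237. 342.] [237. 349.]
```

```bash
python3 -m creep '[-6,3.5,0,0,-0.9,0,0,0,0,0,0,0,0,0,0,0,0,0]';python3 d.py 0.598 0.1245 0.075 -6
python3 - <<'E'
from h import *
sc=snapshot("scene"); crop(sc,325,150,435,270,5,"s5.png")
s=get_state()
f=lambda p:((px(sc,p)-[325,150])*5).round()
T=R.from_quat(s["eef_rot"]);p=s["tool_pos"]
for d in([0,0,0],[0,.052,0],[0,-.052,0]): print(p+T.apply(d),f(p+T.apply(d)))
sc=snapshot("top"); crop(sc,240,120,330,230,5.4,"t5.png")
f=lambda p:((px(sc,p)-[240,120])*5.4).round()
for d in([0,0,0],[0,.052,0],[0,-.052,0]): print(p+T.apply(d),f(p+T.apply(d)))
E
```

```text
clock: 5.25
tool_pos: [0.5991, 0.1247, 0.0868]
eef_rot: [0.999, -0.053, 0.001, -0.0]
contact_force: [-0.3, -0.0, -0.2]
opening: 1.001
t 5.25 turn [-0.06 -0.14 -0.09] shift now-axes [-1.1  0.3 11.8] target-axes [-1.1  0.3 11.8] F [-0.3 -0.  -0.2] op 88.2
[0.59913602 0.12439336 0.08686599] [235. 361.]
[0.59360191 0.0726887  0.08682384] [144. 330.]
[0.60467013 0.17609802 0.08690814] [328. 392.]
[0.59913602 0.12439336 0.08686599] [229. 383.]
[0.59360191 0.0726887  0.08682384] [308. 394.]
[0.60467013 0.17609802 0.08690814] [151. 373.]
```

View pics/s5.png

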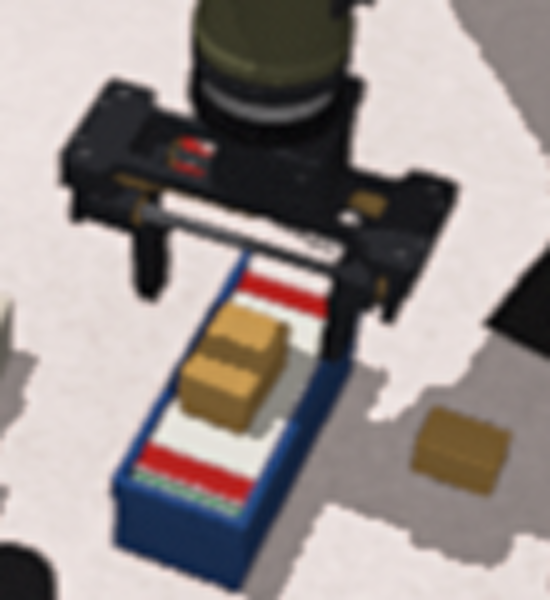

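View pics/t5.png

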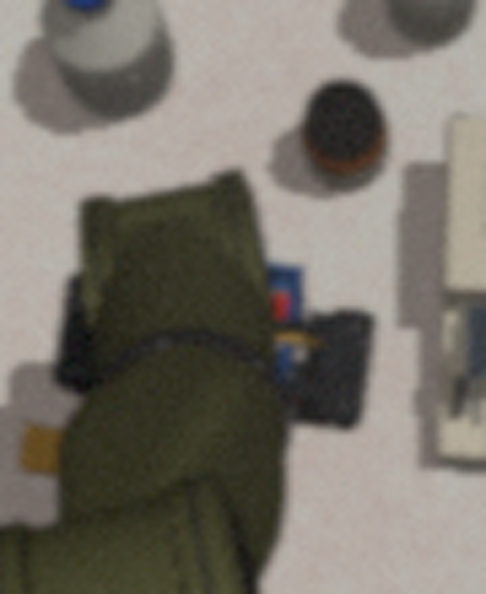

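Both views show the open fingers straddling the weight. In the scene view the tips sit about 20 mm higher than the TCP suggests. I'll descend gently and close.

```bash
python3 -m creep '[-1,0,6,0,0,0,0,0,5,0,0,0,0,0,0,0,0,0]' 30 15;  python3 -m creep '[0,0,0,0,0,0,0,0,0,0,0,0,0,0,0,0,0,0,0,0,0,0,0,0]'; python3 d.py 0.598 0.1245 0.075 -6
python3 - <<'E'
from h import *
sc=snapshot("scene"); crop(sc,325,150,435,270,5,"s6.png")
E
```

```text
clock: 5.6
tool_pos: [0.5986, 0.1246, 0.0754]
eef_rot: [0.999, -0.053, 0.002, -0.001]
contact_force: [-0.1, 0.1, -0.0]
opening: 0.797
clock: 5.93
tool_pos: [0.598, 0.1246, 0.0744]
eef_rot: [0.999, -0.053, 0.001, -0.0]
contact_force: [0.7, -0.3, 0.3]
opening: 0.493
t 5.93 turn [-0.04 -0.13 -0.1 ] shift now-axes [ 0.1  0.1 -0.6] target-axes [ 0.1  0.1 -0.6] F [ 0.7 -0.3  0.3] op 43.4
```

View pics/s6.png

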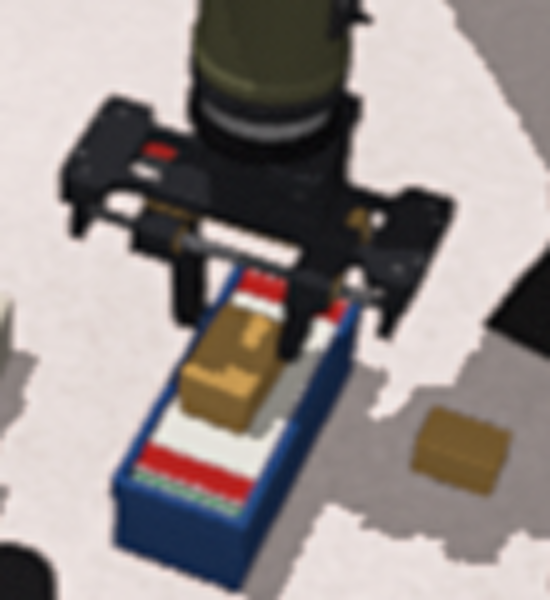

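```bash
python3 -m creep '[0,0,0,0,0,0,0,0,0,0,0,0,0,0,0,0,0,0,0,0,0,0,0,0]'
python3 - <<'E'
from h import *
sc=snapshot("scene"); crop(sc,325,150,435,270,5,"s7.png")
E
```

```text
clock: 6.32
tool_pos: [0.5982, 0.1248, 0.0747]
eef_rot: [0.999, -0.053, 0.001, -0.0]
contact_force: [-0.5, 0.0, 0.5]
opening: 0.341
```

View pics/s7.png

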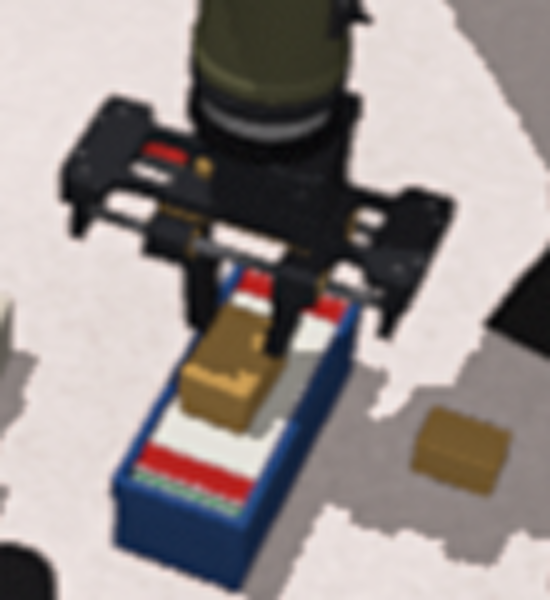

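The fingers closed to 30 mm without meeting the 40 mm weight. The tips at (200,325) and (275,350) pass above it, so they are effectively about 22 mm higher than the TCP reading. I'll reopen and go lower in small steps, watching the force.

```bash
python3 -m creep '[0,0,0,0,0,0,0,0,0,0,0,0,0,0,0,0,0,0,0,0,0,0,0,0,0,0,0,0,0,0]' 70;python3 -m creep '[0,0,0,0,0,0,0,0,4,0,0,0,0,0,0,0,0,0]'; python3 -m creep '[0,0,4,0,0,0,0,0,0,0,0,0]'
```

```text
clock: 6.78
tool_pos: [0.5983, 0.1247, 0.0748]
eef_rot: [0.999, -0.053, 0.002, -0.0]
contact_force: [-0.0, 0.1, 0.4]
opening: 0.695
clock: 7.03
tool_pos: [0.5984, 0.1248, 0.0706]
eef_rot: [0.999, -0.053, 0.002, -0.001]
contact_force: [0.4, -0.9, 0.3]
opening: 0.795
clock: 7.2
tool_pos: [0.5983, 0.1247, 0.066]
eef_rot: [0.999, -0.053, 0.002, -0.0]
contact_force: [0.1, -0.5, -0.8]
opening: 0.795
```

```bash
python3 -m creep '[0,0,4,0,0,0,0,0,0,0,0,0]'; python3 -m creep '[0,0,4,0,0,0,0,0,0,0,0,0]';  python3 - <<'E'
from h import *
sc=snapshot("scene"); crop(sc,325,150,435,270,5,"s8.png")
E
```

```text
clock: 7.37
tool_pos: [0.5982, 0.1247, 0.0614]
eef_rot: [0.999, -0.053, 0.001, -0.0]
contact_force: [-0.1, 0.3, 0.1]
opening: 0.796
clock: 7.53
tool_pos: [0.5981, 0.1247, 0.0568]
eef_rot: [0.999, -0.053, 0.001, -0.0]
contact_force: [-0.6, -0.4, -0.4]
opening: 0.795
```

View pics/s8.png

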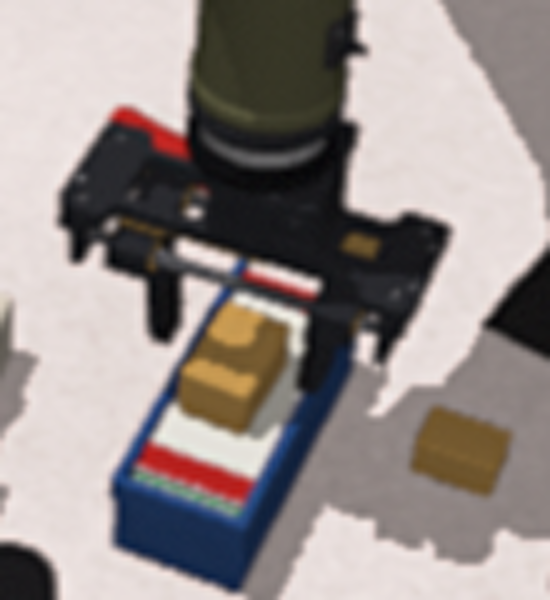

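```bash
python3 -m creep '[0,0,5,0,0,0,0,0,0,0,0,0,0,0,0,0,0,0]' 30 15; python3 -m creep '[0,0,0,0,0,0,0,0,0,0,0,0,0,0,0,0,0,0,0,0,0,0,0,0,0,0,0,0,0,0]';python3 -m creep '[0,0,0,0,0,0,0,0,0,0,0,0,0,0,0,0,0,0]'
```

```text
clock: 7.83
tool_pos: [0.5987, 0.1248, 0.0517]
eef_rot: [0.999, -0.053, 0.002, -0.001]
contact_force: [-0.8, 0.1, 0.7]
opening: 0.594
clock: 8.25
tool_pos: [0.5986, 0.1246, 0.0516]
eef_rot: [0.999, -0.053, 0.002, -0.0]
contact_force: [-0.5, 0.1, -0.6]
opening: 0.457
clock: 8.5
tool_pos: [0.5986, 0.1246, 0.0516]
eef_rot: [0.999, -0.053, 0.002, -0.0]
contact_force: [-0.3, 0.4, -1.8]
opening: 0.459
```

Now gripped at 40.4 mm. Increasing the force and lifting.

```bash
python3 -m creep '[0,0,0,0,0,0,0,0,-5,0,0,0,0,0,-10,0,0,0,0,0,-15,0,0,0,0,0,-20,0,0,0]' 30 45;  python3 -m creep '[0,0,-20,0,0,0,0,0,-10,0,0,0,0,0,0,0,0,0,0,0,0,0,0,0]'; python3 d.py 0.412 0.313 0.130 -18
python3 - <<'E'
from h import *
sc=snapshot("scene"); crop(sc,325,120,435,270,4,"s9.png")
E
```

```text
clock: 8.92
tool_pos: [0.5928, 0.1237, 0.0989]
eef_rot: [0.999, -0.053, -0.005, 0.001]
contact_force: [-0.3, -0.2, -3.9]
opening: 0.451
clock: 9.25
tool_pos: [0.594, 0.1239, 0.1348]
eef_rot: [0.999, -0.053, -0.003, 0.001]
contact_force: [0.5, -0.2, -4.8]
opening: 0.448
t 9.25 turn [ 0.14  0.31 11.91] shift now-axes [-201.  -168.7    5.6] target-axes [-231.5 -123.6    4.8] F [ 0.5 -0.2 -4.8] op 39.5
```

View pics/s9.png

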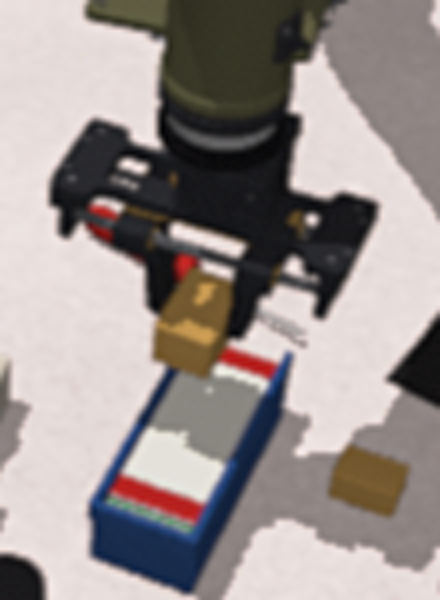

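The weight hangs in the fingers at crop (195,325), about 0.5 kg. Carrying it to the pad.

```bash
python3 -m creep '[-15,-12,0,0,0,0,-25,-21,0,0,0,0,-28,-24,0,0,0,0,-28,-24,0,0,0,0,-28,-24,0,0,0,0]';  python3 -m creep '[-25,-21,0,0,0,0,-20,-17,0,0,0,0,-10,-8,0,0,0,0,0,0,0,0,0,0,0,0,0,0,0,0]'; python3 d.py 0.412 0.313 0.04 -6
```

```text
clock: 9.72
tool_pos: [0.4851, 0.2327, 0.1296]
eef_rot: [0.998, -0.063, -0.001, 0.006]
contact_force: [0.2, 0.7, -3.8]
opening: 0.45
clock: 10.13
tool_pos: [0.4219, 0.2949, 0.1241]
eef_rot: [0.998, -0.055, -0.008, 0.007]
contact_force: [0.5, -0.9, -4.1]
opening: 0.45
t 10.13 turn [ 0.83  0.9  -0.3 ] shift now-axes [-10.5 -18.1  84. ] target-axes [-11.8 -17.   84.1] F [ 0.5 -0.9 -4.1] op 39.7
```

```bash
python3 -m creep '[-6,-9,15,0.8,0.9,0,-6,-8,20,0,0,0,0,0,20,0,0,0,0,0,10,0,0,0,0,0,0,0,0,0]';  python3 -m creep '[0,0,0,0,0,0,0,0,0,0,0,0]'; python3 d.py 0.412 0.313 0.0 -6;python3 - <<'E'
from h import *
sc=snapshot("scene"); crop(sc,390,120,520,260,4,"s10.png")
E
```

```text
clock: 10.55
tool_pos: [0.4186, 0.3084, 0.0558]
eef_rot: [0.998, -0.059, 0.003, 0.001]
contact_force: [0.1, -0.2, -4.1]
opening: 0.448
clock: 10.72
tool_pos: [0.4206, 0.3057, 0.0552]
eef_rot: [0.998, -0.062, 0.004, 0.002]
contact_force: [0.1, 0.4, -5.0]
opening: 0.454
t 10.72 turn [ 0.21 -0.41 -1.06] shift now-axes [-9.8 -6.4 55.1] target-axes [-9.3 -6.3 55.2] F [ 0.1  0.4 -5. ] op 40.0
```

View pics/s10.png

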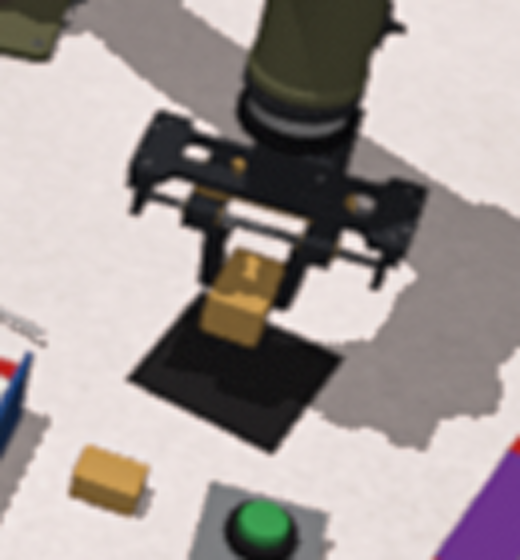

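```bash
python3 -m creep '[-4,-3,15,0,-0.4,-1,-4,-3,15,0,0,0,0,0,12,0,0,0,0,0,0,0,0,0,0,0,0,0,0,0]';  python3 -m creep '[0,0,6,0,0,0,0,0,0,0,0,0]';python3 -m creep '[0,0,4,0,0,0,0,0,0,0,0,0]'
```

```text
clock: 11.18
tool_pos: [0.4198, 0.313, 0.0168]
eef_rot: [0.998, -0.055, 0.005, -0.001]
contact_force: [-0.6, 0.5, -4.0]
opening: 0.449
clock: 11.35
tool_pos: [0.4214, 0.3132, 0.0122]
eef_rot: [0.998, -0.055, 0.006, -0.002]
contact_force: [0.5, 0.7, -4.7]
opening: 0.453
clock: 11.52
tool_pos: [0.4225, 0.3135, 0.009]
eef_rot: [0.998, -0.056, 0.007, -0.003]
contact_force: [-0.7, -0.2, -5.0]
opening: 0.446
```

```bash
python3 -m creep '[-3,0,5,0,-0.6,0,-3,0,0,0,0,0,0,0,0,0,0,0]';  python3 -m creep '[0,0,4,0,0,0,0,0,0,0,0,0]';python3 -m creep '[0,0,3,0,0,0,0,0,0,0,0,0]'
```

```text
clock: 11.77
tool_pos: [0.4166, 0.3145, 0.004]
eef_rot: [0.998, -0.056, 0.002, -0.003]
contact_force: [-0.4, -0.3, -5.4]
opening: 0.452
clock: 11.93
tool_pos: [0.4163, 0.3146, -0.0003]
eef_rot: [0.998, -0.056, 0.002, -0.003]
contact_force: [-0.0, 1.0, -4.2]
opening: 0.448
clock: 12.1
tool_pos: [0.4163, 0.3146, -0.0037]
eef_rot: [0.998, -0.056, 0.002, -0.003]
contact_force: [0.1, -0.5, -4.5]
opening: 0.451
```

```bash
python3 -m creep '[0,0,2.5,0,0,0,0,0,0,0,0,0]';python3 -m creep '[0,0,2.5,0,0,0,0,0,0,0,0,0]'
```

```text
clock: 12.27
tool_pos: [0.4167, 0.315, -0.0053]
eef_rot: [0.998, -0.056, 0.002, -0.004]
contact_force: [0.1, -0.1, -4.5]
opening: 0.448
clock: 12.43
tool_pos: [0.4171, 0.3153, -0.0047]
eef_rot: [0.998, -0.056, 0.003, -0.005]
contact_force: [1.0, 0.5, -5.3]
opening: 0.45
```

Run:
```python
from h import *
sc=snapshot("scene"); crop(sc,390,120,520,260,4,"s11.png"); print(get_state()["q"].round(3))
```

```text
[-0.754  0.92   0.034  2.021 -0.156  0.191 -2.263]
```

View pics/s11.png

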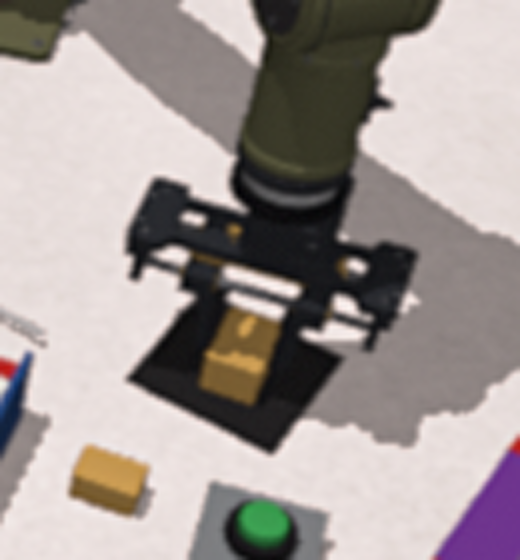

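```bash
python3 -m creep '[0,0,8,0,0,0,0,0,0,0,0,0]'; python3 -m creep '[0,0,0,0,0,0,0,0,0,0,0,0,0,0,0,0,0,0,0,0,0,0,0,0]' 60;python3 - <<'E'
from h import *
sc=snapshot("scene"); crop(sc,390,120,520,260,4,"s12.png")
E
```

```text
clock: 12.65
tool_pos: [0.4192, 0.3158, -0.0081]
eef_rot: [0.998, -0.057, 0.005, -0.006]
contact_force: [-0.4, -0.8, -4.9]
opening: 0.453
clock: 12.98
tool_pos: [0.4207, 0.3167, -0.008]
eef_rot: [0.998, -0.058, 0.007, -0.007]
contact_force: [1.1, -0.0, -0.3]
opening: 0.679
```

View pics/s12.png

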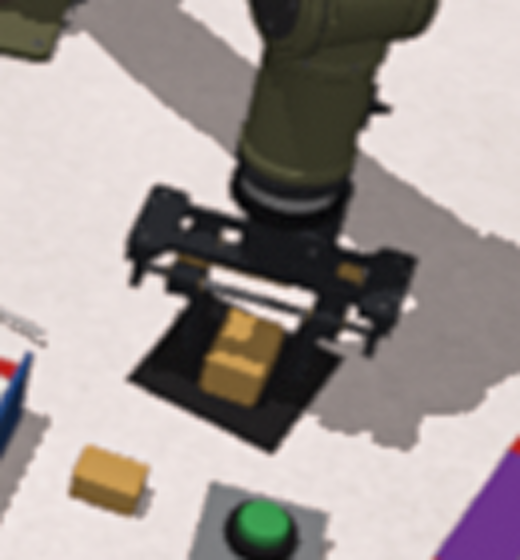

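The weight is released, standing upright on the pad at crop (240,355). Rising clear and measuring where it stands relative to the TCP, to learn the tool offset.

```bash
python3 -m creep '[0,0,-20,0,0,0,0,0,-30,0,0,0,0,0,-35,0,0,0,0,0,-35,0,0,0,0,0,-30,0,0,0]' 60; python3 -m creep '[20,25,0,0,-0.8,0,20,25,0,0,0,0,20,25,0,0,0,0,0,0,0,0,0,0,0,0,0,0,0,0]' 0;python3 - <<'E'
from h import *
sc=snapshot("scene"); crop(sc,325,140,515,270,4.2,"s13.png"); np.savez("scene.npz",**sc)
sc=snapshot("top"); crop(sc,200,120,330,270,4,"t13.png"); np.savez("top.npz",**sc)
E
```

```text
clock: 13.45
tool_pos: [0.4143, 0.3118, 0.1389]
eef_rot: [0.998, -0.057, -0.0, -0.001]
contact_force: [1.0, 0.5, 0.0]
opening: 0.677
clock: 13.87
tool_pos: [0.4703, 0.234, 0.1446]
eef_rot: [0.999, -0.053, -0.002, -0.007]
contact_force: [-1.1, 0.7, -0.5]
opening: 0.327
```

View pics/s13.png

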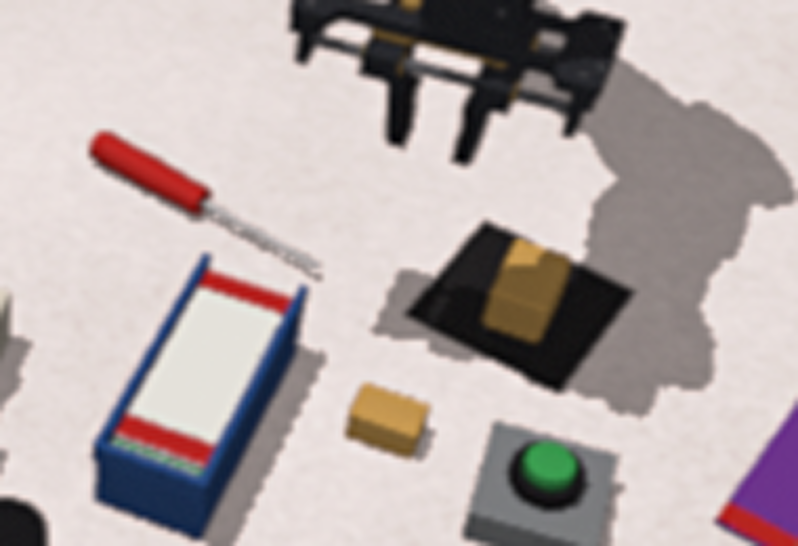

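View pics/t13.png

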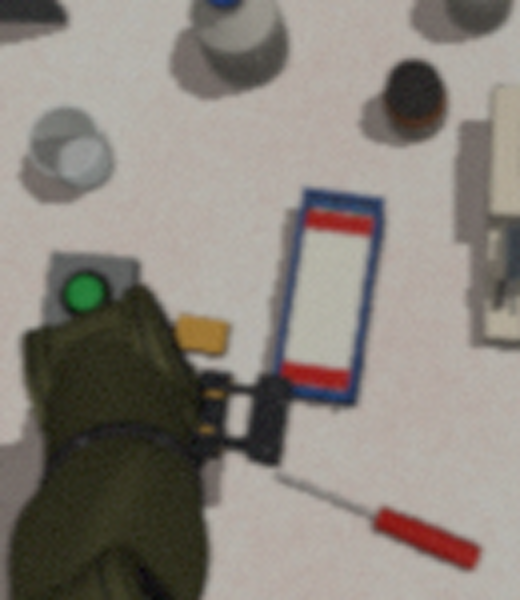

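Run:
```python
from h import *
s=dict(np.load("top.npz")); sc=dict(np.load("scene.npz"))
u=lambda x,y:(200+(x+.5)/4-.5,120+(y+.5)/4-.5)
v=lambda x,y:(325+(x+.5)/4.2-.5,140+(y+.5)/4.2-.5)
for n,A,B in(("nl",(283,386),(293,305)),("nr",(348,392),(207,275)),("fl",(308,208),(210,459)),("fr",(372,216),(118,430))):
    print(n,tri(s,u(*A),sc,v(*B)).round(4), "z.065 top",w(s,u(*A),.065).round(4)[:2],"scene",w(sc,v(*B),.065).round(4)[:2],"z.06",w(s,u(*A),.06).round(4)[:2],w(sc,v(*B),.06).round(4)[:2])
# rack rail tops
for n,A,B in(("rl",(277,398),(304,289)),("rr",(355,403),(206,255)),("bl",(305,188),(201,495)),("br",(383,198),(97,447))):
    print(n,tri(s,u(*A),sc,v(*B)).round(4))
print("weight top",[w(sc,v(*p),.038).round(4)[:2].tolist() for p in((515,240),(570,260),(543,307),(488,288))])
p=get_state()["tool_pos"];print("TCP px",(px(sc,p)-[325,140])*4.2)
for dz in(.01,.02,.03): print(dz,(px(sc,p+[0,0,dz])-[325,140])*4.2,(px(sc,p+[-dz,0,0])-[325,140])*4.2)
```

```text
nl [0.5123 0.1676 0.0527] z.065 top [0.5111 0.1655] scene [0.5238 0.1697] z.06 [0.5116 0.166 ] [0.519  0.1691]
nr [0.5083 0.1079 0.0574] z.065 top [0.5074 0.1076] scene [0.5156 0.1091] z.06 [0.5079 0.108 ] [0.5108 0.1082]
fl [0.6716 0.151  0.0702] z.065 top [0.673  0.1502] scene [0.6671 0.1513] z.06 [0.674  0.1507] [0.6631 0.1507]
fr [0.6665 0.0921 0.0687] z.065 top [0.6672 0.0922] scene [0.6635 0.0914] z.06 [0.6683 0.0925] [0.6595 0.0904]
rl [0.5008 0.1718 0.0583]
rr [0.4976 0.1024 0.0646]
bl [0.6925 0.1534 0.0609]
br [0.6833 0.0833 0.0681]
weight top [[0.3866, 0.2986], [0.3939, 0.3376], [0.4448, 0.3266], [0.4391, 0.2885]]
TCP px [422.62262311 184.28331609]
0.01 [425.03588522 172.84039001] [425.52722972 174.17593972]
0.02 [427.47684011 161.26615351] [428.40224947 164.17151893]
0.03 [429.94596721 149.55833332] [431.24813214 154.26848861]
```

The weight stands on the pad, centre about (0.416, 0.313). The red plate is now clear, its near end at scene crop (205,275)–(293,305). The tip offset looks like about +25–28 mm in z. Next I shut the fingers and go over the plate middle.

```bash
python3 d.py 0.6 0.1275 0.12 -6; python3 -m creep '[25,20,0,0,0,0,35,25,0,0,0,0,35,25,0,0,0,0,20,15,0,0,0,0,0,0,0,0,0,0]' 0 20; python3 -m creep '[0,0,0,0,0,0]';python3 d.py 0.6 0.1275 0.09 -6
```

```text
t 13.97 turn [-0.73  0.28  0.01] shift now-axes [140.6  92.8  22.6] target-axes [140.5  92.4  24.4] F [-0.   0.3  0. ] op 20.7
clock: 14.38
tool_pos: [0.574, 0.1451, 0.1396]
eef_rot: [0.999, -0.042, -0.006, -0.008]
contact_force: [0.8, -0.2, -1.2]
opening: 0.004
clock: 14.47
tool_pos: [0.5739, 0.1456, 0.1389]
eef_rot: [0.999, -0.042, -0.006, -0.008]
contact_force: [-0.1, 0.2, -0.5]
opening: 0.005
t 14.47 turn [-0.86  0.77  1.15] shift now-axes [28.2 16.6 48.3] target-axes [27.9 15.3 48.9] F [-0.1  0.2 -0.5] op 0.5
```

```bash
python3 -m creep '[14,8,16,-0.8,0.8,1.1,14,8,16,0,0,0,0,0,16,0,0,0,0,0,16,0,0,0,0,0,0,0,0,0]'; python3 -m creep '[0,0,0,0,0,0]';python3 d.py 0.6 0.1275 0.06 -6
```

```text
clock: 14.88
tool_pos: [0.5948, 0.139, 0.0718]
eef_rot: [0.999, -0.045, -0.002, -0.003]
contact_force: [-0.4, -0.2, 0.2]
opening: 0.003
clock: 14.97
tool_pos: [0.5931, 0.1413, 0.0714]
eef_rot: [0.999, -0.044, -0.003, -0.003]
contact_force: [0.1, -0.1, -0.5]
opening: 0.006
t 14.97 turn [-0.36  0.39  0.96] shift now-axes [ 8.2 13.2 11.2] target-axes [ 8.3 13.  11.4] F [ 0.1 -0.1 -0.5] op 0.6
```

```bash
python3 -m creep '[4,7,8,-0.3,0.4,1,4,6,5,0,0,0,0,0,0,0,0,0,0,0,0,0,0,0,0,0,0,0,0,0]'; python3 d.py 0.6 0.1275 0.05 -6
```

```text
clock: 15.38
tool_pos: [0.5994, 0.1306, 0.0596]
eef_rot: [0.999, -0.051, 0.001, -0.001]
contact_force: [-1.3, -1.1, -0.0]
opening: 0.003
t 15.38 turn [-0.17 -0.11  0.16] shift now-axes [0.9 3.  9.6] target-axes [0.9 3.  9.6] F [-1.3 -1.1 -0. ] op 0.2
```

Run:
```python
from h import *
sc=snapshot("scene"); crop(sc,325,130,445,280,4,"s14.png")
```

```text
(no output)
```

View pics/s14.png

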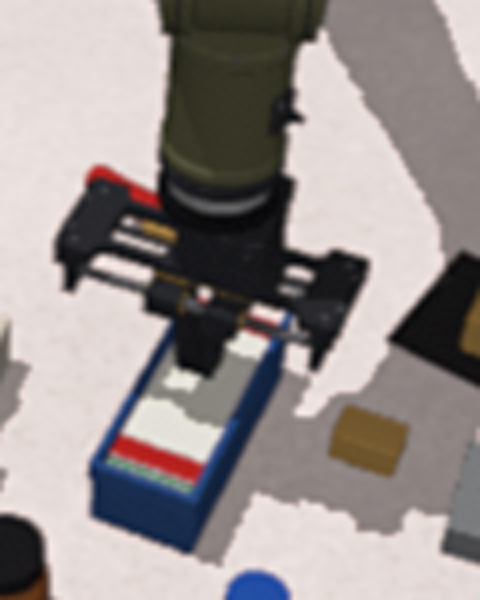

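The tips (200,372) hover above the white plate, centred across it. Descending in small steps to contact.

```bash
python3 -m creep '[0,3,4,0,0,0,0,0,4,0,0,0,0,0,0,0,0,0]' ;python3 -m creep '[0,0,4,0,0,0,0,0,0,0,0,0]';python3 -m creep '[0,0,3,0,0,0,0,0,0,0,0,0]';python3 -m creep '[0,0,2,0,0,0,0,0,0,0,0,0]'
```

```text
clock: 15.68
tool_pos: [0.5999, 0.1276, 0.0521]
eef_rot: [0.999, -0.051, 0.002, -0.002]
contact_force: [-0.6, 0.6, -0.2]
opening: 0.007
clock: 15.85
tool_pos: [0.5999, 0.1274, 0.0476]
eef_rot: [0.999, -0.051, 0.002, -0.002]
contact_force: [-0.4, 0.0, 0.3]
opening: 0.003
clock: 16.02
tool_pos: [0.5998, 0.1275, 0.044]
eef_rot: [0.999, -0.051, 0.002, -0.002]
contact_force: [0.6, 0.2, 0.5]
opening: 0.005
clock: 16.18
tool_pos: [0.5997, 0.1276, 0.0417]
eef_rot: [0.999, -0.051, 0.002, -0.002]
contact_force: [0.8, -0.1, 0.4]
opening: 0.003
```

```bash
python3 -m creep '[0,0,2,0,0,0,0,0,0,0,0,0]';python3 -m creep '[0,0,2,0,0,0,0,0,0,0,0,0]';python3 -m creep '[0,0,1.5,0,0,0,0,0,0,0,0,0]'
```

```text
clock: 16.35
tool_pos: [0.5998, 0.1277, 0.0395]
eef_rot: [0.999, -0.051, 0.002, -0.002]
contact_force: [0.4, -0.7, 0.4]
opening: 0.003
clock: 16.52
tool_pos: [0.5998, 0.1278, 0.0373]
eef_rot: [0.999, -0.051, 0.002, -0.002]
contact_force: [0.1, -0.3, 0.7]
opening: 0.002
clock: 16.68
tool_pos: [0.5999, 0.1278, 0.0357]
eef_rot: [0.999, -0.051, 0.002, -0.002]
contact_force: [0.6, 0.1, 0.2]
opening: 0.004
```

```bash
python3 -m creep '[0,0,1.5,0,0,0,0,0,0,0,0,0]';python3 -m creep '[0,0,1.5,0,0,0,0,0,0,0,0,0]';python3 -m creep '[0,0,1.5,0,0,0,0,0,0,0,0,0]'
```

```text
clock: 16.85
tool_pos: [0.5999, 0.1279, 0.0341]
eef_rot: [0.999, -0.051, 0.002, -0.002]
contact_force: [-0.9, 0.5, 0.7]
opening: 0.005
clock: 17.02
tool_pos: [0.6, 0.1279, 0.0325]
eef_rot: [0.999, -0.051, 0.002, -0.002]
contact_force: [-0.3, 0.3, 0.6]
opening: 0.005
clock: 17.18
tool_pos: [0.6002, 0.1279, 0.0309]
eef_rot: [0.999, -0.051, 0.002, -0.002]
contact_force: [-0.2, -0.2, 0.5]
opening: 0.008
```

```bash
python3 -m creep '[0,0,1.5,0,0,0,0,0,0,0,0,0]';python3 -m creep '[0,0,1.5,0,0,0,0,0,0,0,0,0]'
python3 - <<'E'
from h import *
sc=snapshot("scene"); crop(sc,335,180,425,280,6,"s15.png")
E
```

```text
clock: 17.35
tool_pos: [0.6006, 0.1279, 0.0312]
eef_rot: [0.999, -0.051, 0.003, -0.002]
contact_force: [-0.1, -0.7, -0.4]
opening: 0.005
clock: 17.52
tool_pos: [0.6012, 0.128, 0.031]
eef_rot: [0.999, -0.051, 0.003, -0.002]
contact_force: [0.0, 0.3, -0.2]
opening: 0.003
```

View pics/s15.png

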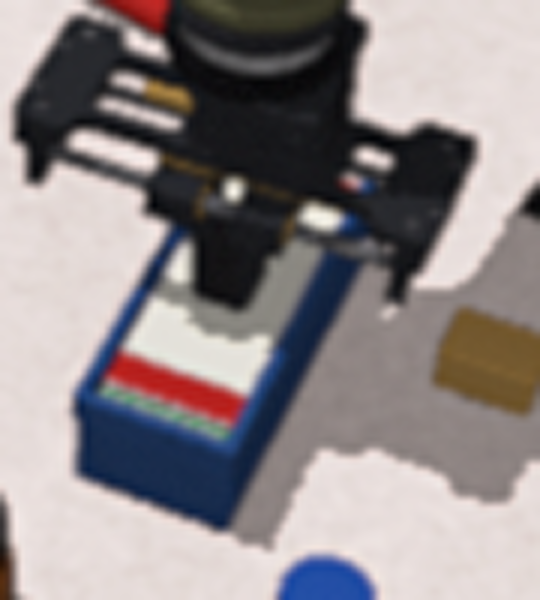

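The fingers are on the plate (z stalls at 0.031; tip at crop (235,300)). So the tip offset is about 29 mm and the pile is two plates, red over green. Testing how much force a push row gives.

```bash
python3 -m creep '[0,0,2,0,0,0]';python3 -m creep '[0,0,4,0,0,0]';python3 -m creep '[0,0,4,0,0,0,0,0,4,0,0,0]'
```

```text
clock: 17.65
tool_pos: [0.6014, 0.128, 0.0306]
eef_rot: [0.999, -0.051, 0.004, -0.003]
contact_force: [-6.9, -1.2, 33.8]
opening: 0.005
clock: 17.73
tool_pos: [0.6014, 0.1281, 0.0305]
eef_rot: [0.999, -0.051, 0.004, -0.003]
contact_force: [-13.5, -2.6, 54.9]
opening: 0.006
clock: 17.9
tool_pos: [0.6028, 0.1283, 0.0306]
eef_rot: [0.999, -0.052, 0.005, -0.003]
contact_force: [-7.2, -1.1, 32.0]
opening: 0.004
```

```bash
python3 -m creep '[0,0,0,0,-0.5,0,0,0,0.4,0,0,0]';python3 -m creep '[-3,0,0.6,0,0,0,-4,0,0.6,0,0,0]';python3 -m creep '[-5,0,0.6,0,0,0,-5,0,0.6,0,0,0]'
python3 - <<'E'
from h import *
sc=snapshot("scene"); crop(sc,335,180,425,280,6,"s16.png")
E
```

```text
clock: 18.07
tool_pos: [0.6039, 0.1285, 0.0327]
eef_rot: [0.999, -0.052, 0.003, -0.004]
contact_force: [0.6, 0.2, 0.2]
opening: 0.006
clock: 18.23
tool_pos: [0.5974, 0.1291, 0.0309]
eef_rot: [0.999, -0.052, 0.003, -0.004]
contact_force: [-0.1, -0.5, -0.1]
opening: 0.005
clock: 18.4
tool_pos: [0.5914, 0.1302, 0.0308]
eef_rot: [0.999, -0.052, 0.008, -0.005]
contact_force: [2.4, -0.1, 8.0]
opening: 0.002
```

View pics/s16.png

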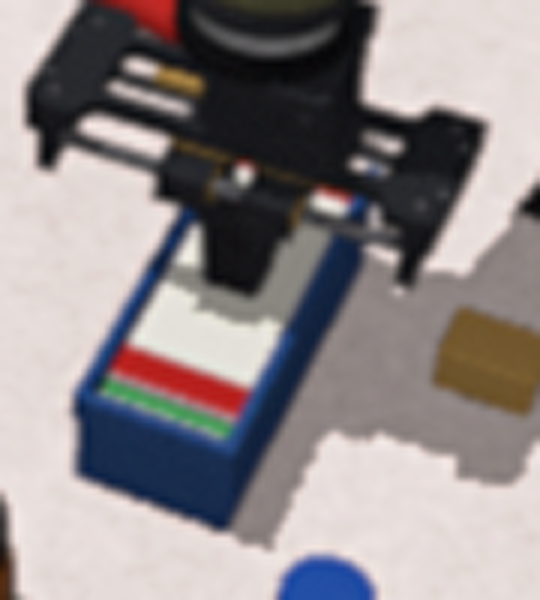

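The red plate is being drawn: the exposed green band has widened near crop (165,405). Continuing.

```bash
python3 d.py 0.6 0.1275 0.031 -6;python3 -m creep '[-7,0.3,0.6,-0.2,-0.4,0,-7,0.3,0.6,-0.2,-0.4,0,-7,0.3,0.6,-0.2,-0.2,0]'; python3 d.py 0.6 0.1275 0.031 -6
python3 - <<'E'
from h import *
sc=snapshot("scene"); crop(sc,335,180,425,280,6,"s17.png")
E
```

```text
t 18.45 turn [-0.6  -0.82  0.01] shift now-axes [ 9.9  1.9 -0.1] target-axes [ 9.9  1.9 -0.2] F [2.3 1.2 7.3] op 0.3
clock: 18.7
tool_pos: [0.575, 0.1319, 0.0307]
eef_rot: [0.999, -0.053, 0.005, -0.001]
contact_force: [2.3, -0.2, 7.7]
opening: 0.001
t 18.7 turn [-0.15 -0.56 -0.07] shift now-axes [25.4  1.7 -0. ] target-axes [25.4  1.8 -0.3] F [ 2.3 -0.2  7.7] op 0.1
```

View pics/s17.png

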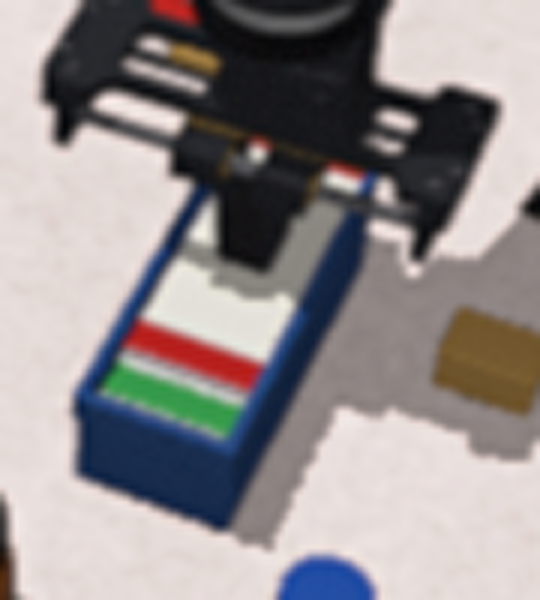

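Drawing works, with the green band now fully bare at (170,400) and the plate square. About 38 mm more.

```bash
python3 -m creep '[-8,0.3,0.6,-0.1,-0.3,0,-8,0.3,0.6,0,-0.3,0,-8,0.3,0.6,0,-0.3,0,-8,0.3,0.6,0,-0.2,0]'; python3 d.py 0.537 0.134 0.031 -6
```

```text
clock: 19.08
tool_pos: [0.5488, 0.1353, 0.0307]
eef_rot: [0.999, -0.053, 0.003, -0.002]
contact_force: [1.8, -0.8, 7.2]
opening: 0.002
t 19.08 turn [-0.27 -0.36 -0.07] shift now-axes [-11.6   2.5  -0.4] target-axes [-11.6   2.5  -0.3] F [ 1.8 -0.8  7.2] op 0.1
```

```bash
python3 -m creep '[-8,0.3,0.6,-0.1,-0.2,0,-7,0.3,0.6,0,-0.2,0,0,0,-10,0,0,0,0,0,-30,0,0,0,0,0,-30,0,0,0]';python3 -m creep '[-20,20,-10,0,0,0,-20,20,0,0,0,0,-20,20,0,0,0,0,-20,20,0,0,0,0,0,0,0,0,0,0]' 86;python3 - <<'E'
from h import *
sc=snapshot("scene"); crop(sc,325,160,435,280,5,"s18.png");np.savez("scene.npz",**sc)
sc=snapshot("top"); crop(sc,250,140,340,260,5,"t18.png");np.savez("top.npz",**sc)
E
```

```text
clock: 19.5
tool_pos: [0.5293, 0.1355, 0.0968]
eef_rot: [0.999, -0.052, -0.004, 0.0]
contact_force: [0.7, 1.0, 0.1]
opening: 0.004
clock: 19.92
tool_pos: [0.4409, 0.0646, 0.1127]
eef_rot: [0.999, -0.05, 0.001, -0.002]
contact_force: [-0.4, -0.9, 0.6]
opening: 0.361
```

View pics/s18.png

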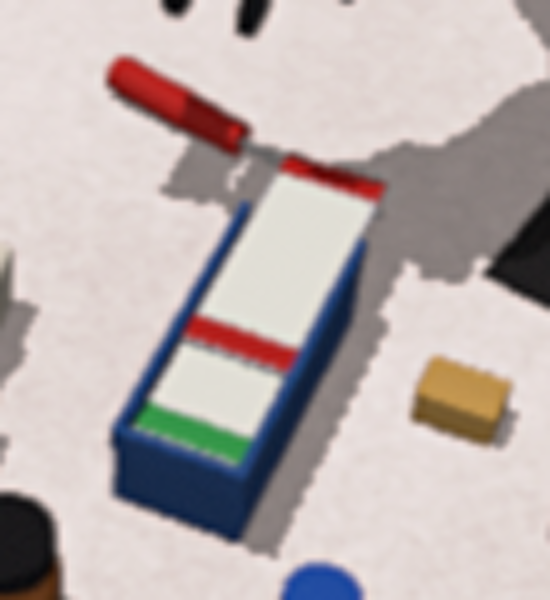

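View pics/t18.png

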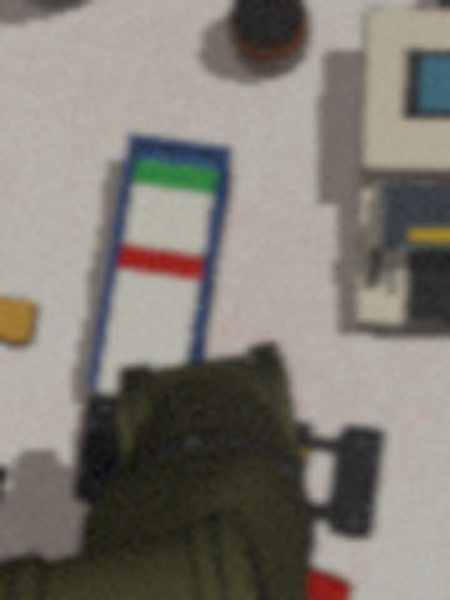

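```bash
python3 - <<'E'
from h import *
sc=dict(np.load("scene.npz"));s=dict(np.load("top.npz"))
v=lambda x,y:(325+(x+.5)/5-.5,160+(y+.5)/5-.5)
u=lambda x,y:(250+(x+.5)/5-.5,140+(y+.5)/5-.5)
print([w(sc,v(*p),.06).round(4)[:2].tolist() for p in((286,156),(385,186),(189,320),(298,354),(185,340),(293,371),(382,200))])
print("far end top",[w(s,u(*p),.06).round(4)[:2].tolist() for p in((121,246),(206,257))])
E
python3 d.py 0.4725 0.139 0.07 -6
```

```text
[[0.4473, 0.1149], [0.4528, 0.1747], [0.5888, 0.0967], [0.5933, 0.1586], [0.6034, 0.0986], [0.6058, 0.159], [0.4645, 0.1755]]
far end top [[0.6107, 0.1582], [0.6044, 0.0967]]
t 20.02 turn [-0.46 -0.53  0.37] shift now-axes [ 18.5 -72.6  43.5] target-axes [ 18.5 -73.   42.8] F [-0.   0.3  0.1] op 39.9
```

```bash
python3 -m creep '[6,-22,0,0,-0.4,0.3,7,-27,0,-0.4,0,0,5,-22,0,0,0,0,0,0,0,0,0,0,0,0,0,0,0,0]' 88; python3 d.py 0.474 0.141 0.065 -6
```

```text
clock: 20.43
tool_pos: [0.4773, 0.1436, 0.113]
eef_rot: [0.999, -0.052, 0.003, -0.002]
contact_force: [1.1, -1.1, -0.8]
opening: 0.824
t 20.43 turn [-0.24 -0.35  0.09] shift now-axes [-3.3  3.1 48. ] target-axes [-3.   2.9 48. ] F [ 1.1 -1.1 -0.8] op 72.6
```

```bash
python3 -m creep '[-3,2.5,15,-0.2,-0.3,0,0,0,18,0,0,0,0,0,15,0,0,0,0,0,0,0,0,0,0,0,0,0,0,0]' 88; python3 d.py 0.474 0.141 0.020 -6;python3 - <<'E'
from h import *
sc=snapshot("scene"); crop(sc,325,130,435,250,5,"s19.png")
E
```

```text
clock: 20.85
tool_pos: [0.4766, 0.1418, 0.0636]
eef_rot: [0.999, -0.051, 0.002, -0.001]
contact_force: [0.3, -0.4, 0.0]
opening: 1.002
t 20.85 turn [-0.11 -0.24  0.18] shift now-axes [-2.7  1.2 43.6] target-axes [-2.5  1.1 43.6] F [ 0.3 -0.4  0. ] op 88.3
```

View pics/s19.png

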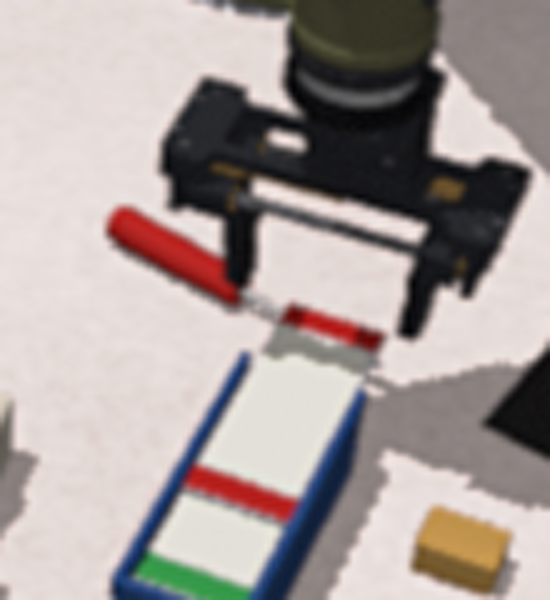

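Fingers straddle the plate end symmetrically, tips (237,282)/(408,335), plate end around (335,325). Descending.

```bash
python3 -m creep '[-1,1,13,0,-0.2,0.1,-1,0,13,0,0,0,0,0,11,0,0,0,0,0,0,0,0,0,0,0,0,0,0,0]' 88; python3 d.py 0.474 0.141 0.020 -6;python3 - <<'E'
from h import *
sc=snapshot("scene"); crop(sc,335,150,425,250,6,"s20.png")
E
```

```text
clock: 21.32
tool_pos: [0.4778, 0.1403, 0.0292]
eef_rot: [0.999, -0.053, 0.004, -0.002]
contact_force: [0.4, 0.1, 0.0]
opening: 0.999
t 21.32 turn [-0.23 -0.4  -0.05] shift now-axes [-3.9 -0.3  9.2] target-axes [-3.8 -0.3  9.2] F [0.4 0.1 0. ] op 88.0
```

View pics/s20.png

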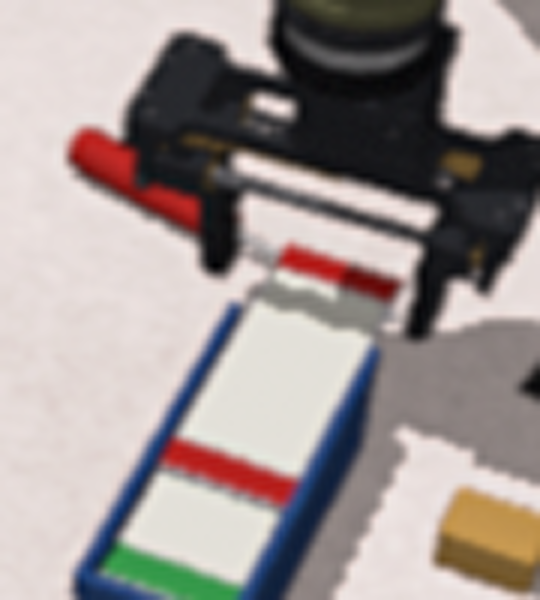

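```bash
python3 -m creep '[-2,0,5,-0.2,-0.4,0,0,0,4,0,0,0,0,0,0,0,0,0]' 88;python3 -m creep '[0,0,0,0,0,0,0,0,0,0,0,0,0,0,0,0,0,0,0,0,0,0,0,0]' 50 20;python3 -m creep '[0,0,0,0,0,0,0,0,0,0,0,0,0,0,0,0,0,0]' 50 20; python3 d.py 0.474 0.141 0.020 -6;python3 - <<'E'
from h import *
sc=snapshot("scene"); crop(sc,335,150,425,250,6,"s21.png")
E
```

```text
clock: 21.62
tool_pos: [0.477, 0.1409, 0.0213]
eef_rot: [0.999, -0.053, 0.001, -0.001]
contact_force: [-0.5, -0.3, -0.2]
opening: 0.999
clock: 21.95
tool_pos: [0.4772, 0.1411, 0.0216]
eef_rot: [0.999, -0.053, 0.001, -0.001]
contact_force: [-0.4, -0.2, 0.2]
opening: 0.716
clock: 22.2
tool_pos: [0.4772, 0.1411, 0.0217]
eef_rot: [0.999, -0.053, 0.002, -0.001]
contact_force: [-0.5, 0.8, 0.4]
opening: 0.674
t 22.2 turn [-0.11 -0.17 -0.04] shift now-axes [-3.2  0.4  1.6] target-axes [-3.2  0.4  1.7] F [-0.5  0.8  0.4] op 59.4
```

View pics/s21.png

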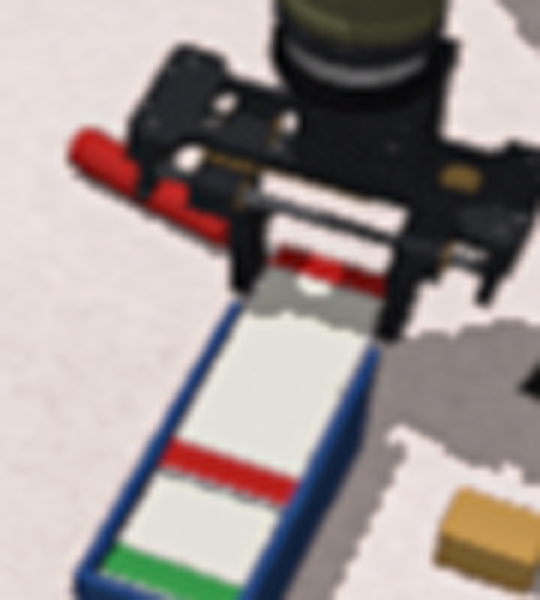

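Gripped at 59.4 mm. Firming up and lifting.

```bash
python3 -m creep '[0,0,0,0,0,0,0,0,0,0,0,0,0,0,-6,0,0,0,0,0,-10,0,0,0,0,0,-12,0,0,0]' 50 55;python3 -m creep '[0,0,-15,0,0,0,0,0,-15,0,0,0,0,0,-10,0,0,0,0,0,0,0,0,0,0,0,0,0,0,0]'
python3 - <<'E'
from h import *
sc=snapshot("scene"); crop(sc,325,130,425,250,5,"s22.png")
E
python3 d.py 0.47 -0.0715 0.09 0
```

```text
clock: 22.67
tool_pos: [0.4751, 0.1405, 0.0494]
eef_rot: [0.999, -0.053, -0.001, 0.0]
contact_force: [-0.0, 0.5, -0.8]
opening: 0.666
clock: 23.08
tool_pos: [0.4756, 0.1405, 0.0965]
eef_rot: [0.999, -0.053, 0.001, -0.001]
contact_force: [0.2, 0.0, -0.5]
opening: 0.668
t 23.13 turn [-0.08 -0.08 -6.06] shift now-axes [ 16.8 211.4   6.1] target-axes [ -5.6 211.9   6.3] F [-0.7 -0.1 -0.9] op 58.7
```

View pics/s22.png

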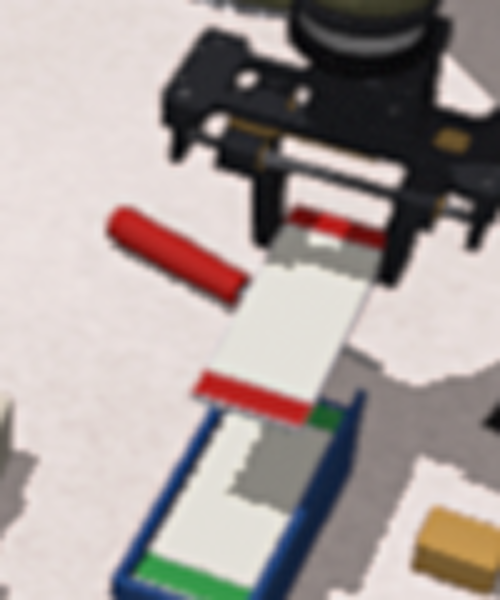

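The plate is held level at (290,320), above the rack. Turning to yaw 0 and carrying it to bay 1 (y≈-0.0715), staying short of the covers.

```bash
python3 -m creep '[-6,0,0,0,0,-3,-6,0,0,0,0,-3,-4,10,0,0,0,0,0,20,0,0,0,0,0,28,0,0,0,0]';python3 -m creep '[0,30,0,0,0,0,0,30,0,0,0,0,0,30,0,0,0,0,0,25,0,0,0,0,0,15,0,0,0,0]'; python3 d.py 0.45 -0.0715 0.09 0
```

```text
clock: 23.55
tool_pos: [0.4582, 0.0878, 0.0942]
eef_rot: [1.0, 0.006, -0.0, -0.003]
contact_force: [0.3, 0.1, -1.3]
opening: 0.665
clock: 23.97
tool_pos: [0.455, -0.0536, 0.091]
eef_rot: [1.0, 0.001, -0.004, -0.001]
contact_force: [0.2, -0.8, -0.7]
opening: 0.662
t 23.97 turn [-0.12  0.43  0.16] shift now-axes [-5.1 17.8  1. ] target-axes [-5.  17.9  1. ] F [ 0.2 -0.8 -0.7] op 58.3
```

```bash
python3 -m creep '[0,5,0,0,0.4,0.1,0,0,0,0,0,0,0,0,0,0,0,0]'; python3 d.py 0.45 -0.0715 0.045 0
python3 - <<'E'
from h import *
sc=snapshot("scene"); crop(sc,225,120,365,240,5,"s23.png");np.savez("scene.npz",**sc)
sc=snapshot("top"); crop(sc,310,140,430,280,4,"t23.png");np.savez("top.npz",**sc)
E
```

```text
clock: 24.22
tool_pos: [0.4525, -0.0652, 0.0898]
eef_rot: [1.0, -0.006, -0.002, 0.0]
contact_force: [0.7, 0.4, -1.5]
opening: 0.667
t 24.22 turn [ 0.03  0.2  -0.72] shift now-axes [-2.2  6.3 44.8] target-axes [-2.5  6.3 44.8] F [ 0.7  0.4 -1.5] op 58.8
```

View pics/s23.png

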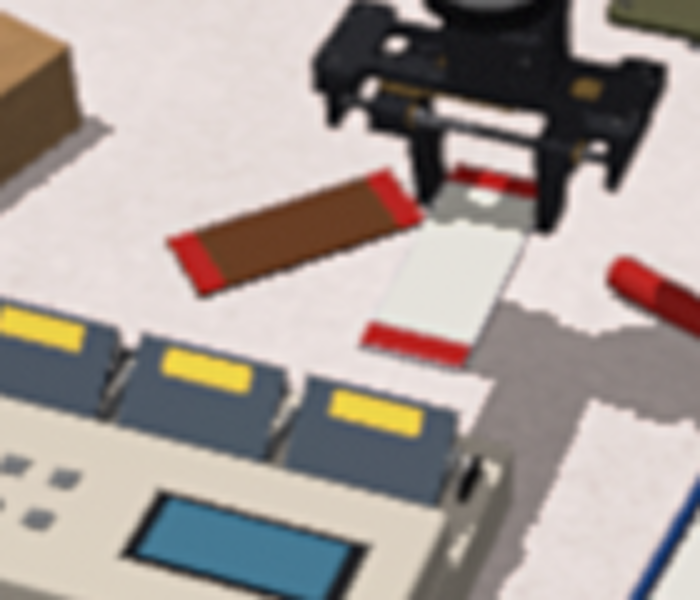

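View pics/t23.png

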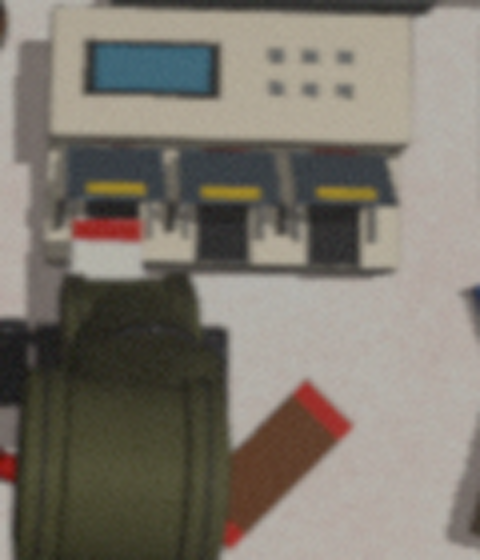

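Run:
```python
from h import *
sc=dict(np.load("scene.npz"));s=dict(np.load("top.npz"))
v=lambda x,y:(225+(x+.5)/5-.5,120+(y+.5)/5-.5)
u=lambda x,y:(310+(x+.5)/4-.5,140+(y+.5)/4-.5)
for n,p in(("b1",(112.5,209)),("b2",(222,240)),("b3",(333,240)),("b3n",(333,262)),("b2n",(222,262)),("frontL",(47,259)),("frontR",(392,271))): print(n,w(s,u(*p),.05).round(4)[:2])
print("stripes",[tri(s,u(*a),sc,v(*b)).round(4) for a,b in(((116,188),(377,413)),((231,192),(207,370)),((346,193),(41,328)))])
print("plate far", [tri(s,u(*a),sc,v(*b)).round(4) for a,b in(((74,219),(468,366)),((141,220),(362,347)))])
print("plate far inner corners of band", [tri(s,u(*a),sc,v(*b)).round(4) for a,b in(((74,240),(472,347)),((141,241),(372,324)))])
```

```text
b1 [ 0.6077 -0.0725]
b2 [ 0.5822 -0.1716]
b3 [ 0.585  -0.2714]
b3n [ 0.565  -0.2714]
b2n [ 0.5622 -0.1718]
frontL [ 0.5604 -0.0145]
frontR [ 0.5584 -0.3243]
stripes [array([ 0.6158, -0.0723,  0.1129]), array([ 0.6151, -0.1721,  0.1127]), array([ 0.6168, -0.2715,  0.115 ])]
plate far [array([ 0.5838, -0.0337,  0.1312]), array([ 0.5855, -0.0927,  0.1282])]
plate far inner corners of band [array([ 0.5666, -0.0359,  0.1287]), array([ 0.5674, -0.0935,  0.1288])]
```

The plate is level and in front of bay 1. By camera the bays sit at y = -0.072, -0.172, -0.2715. Aligning and lowering in front of the guides.

```bash
python3 -m creep '[0,6.5,12,0,0.2,-0.7,0,0,15,0,0,0,0,0,12,0,0,0,0,0,0,0,0,0,0,0,0,0,0,0]'; python3 d.py 0.47 -0.0725 0.03 0
```

```text
clock: 24.73
tool_pos: [0.455, -0.0625, 0.0502]
eef_rot: [1.0, 0.008, 0.002, -0.002]
contact_force: [-0.7, 0.3, -0.3]
opening: 0.664
t 24.73 turn [-0.23 -0.22  0.88] shift now-axes [14.7 10.3 20.3] target-axes [15.  10.  20.2] F [-0.7  0.3 -0.3] op 58.5
```

```bash
python3 -m creep '[4,5,4,0,0,0.4,4,4,4,0,0,0.2,0,1,0,0,0,0,0,0,0,0,0,0,0,0,0,0,0,0]'; python3 d.py 0.47 -0.0725 0.03 0
```

```text
clock: 25.15
tool_pos: [0.4661, -0.0713, 0.0433]
eef_rot: [1.0, 0.004, 0.004, -0.002]
contact_force: [-0.4, 0.3, -1.0]
opening: 0.663
t 25.15 turn [-0.27 -0.43  0.42] shift now-axes [ 3.8  1.3 13.3] target-axes [ 3.9  1.2 13.3] F [-0.4  0.3 -1. ] op 58.4
```

```bash
python3 -m creep '[0,1,3,-0.2,-0.4,0.4,0,0,3,0,0,0,0,0,0,0,0,0]'; python3 d.py 0.4865 -0.0725 0.03 0
python3 - <<'E'
from h import *
sc=snapshot("scene"); crop(sc,245,130,345,240,5,"s24.png");np.savez("scene.npz",**sc)
sc=snapshot("top"); crop(sc,310,160,390,220,8,"t24.png");np.savez("top.npz",**sc)
E
```

```text
clock: 25.4
tool_pos: [0.4664, -0.0726, 0.0374]
eef_rot: [1.0, -0.0, 0.001, -0.0]
contact_force: [-0.4, -0.1, -1.4]
opening: 0.665
t 25.4 turn [-0.05 -0.06 -0.06] shift now-axes [20.  -0.2  7.4] target-axes [20.1 -0.1  7.4] F [-0.4 -0.1 -1.4] op 58.6
```

View pics/s24.png

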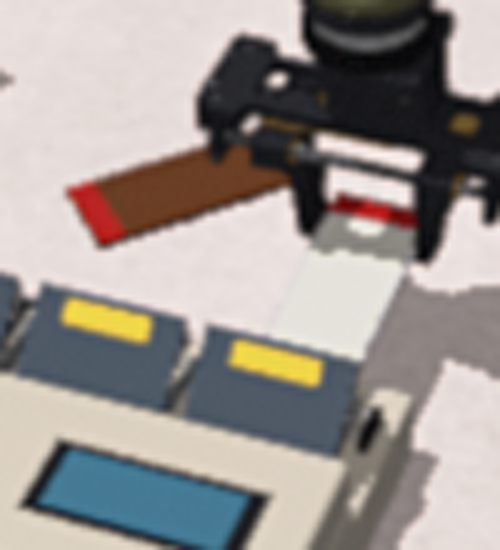

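View pics/t24.png

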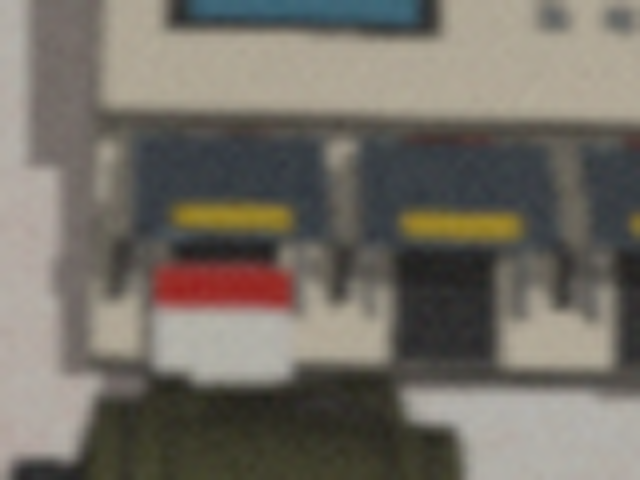

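The top view shows the plate edges (153–293) centred on bay 1's recess (centre ~225), far end already over the guides. Lowering into the bay.

```bash
python3 -m creep '[4,0.7,4,0,0,0,4,0,4,0,0,0,0,0,0,0,0,0,0,0,0,0,0,0]'; python3 -m creep '[0,0,3,0,0,0,0,0,3,0,0,0,0,0,0,0,0,0]';python3 d.py 0.4865 -0.073 0.017 0;python3 -m creep '[0,0,3,0,0,0,0,0,0,0,0,0]';python3 d.py 0.4865 -0.073 0.017 0
```

```text
clock: 25.83
tool_pos: [0.4755, -0.0732, 0.0288]
eef_rot: [1.0, -0.0, 0.001, -0.0]
contact_force: [0.6, 0.3, -1.5]
opening: 0.668
clock: 26.08
tool_pos: [0.4756, -0.0732, 0.0221]
eef_rot: [1.0, -0.0, 0.001, -0.001]
contact_force: [-0.4, -0.3, -1.0]
opening: 0.664
t 26.08 turn [-0.06 -0.09 -0.03] shift now-axes [10.9 -0.2  5.2] target-axes [10.9 -0.2  5.1] F [-0.4 -0.3 -1. ] op 58.5
clock: 26.25
tool_pos: [0.4753, -0.0731, 0.0187]
eef_rot: [1.0, -0.0, 0.001, -0.001]
contact_force: [0.5, 0.2, -0.8]
opening: 0.666
t 26.25 turn [-0.06 -0.06 -0.03] shift now-axes [11.2 -0.1  1.7] target-axes [11.2 -0.1  1.7] F [ 0.5  0.2 -0.8] op 58.7
```

```bash
python3 -m creep '[0,0,1,0,0,0]'; python3 -m creep '[5,0,0,0,0,0,6,0,0,0,0,0,6,0,0,0,0,0,6,0,0,0,0,0]';python3 d.py 0.5 -0.073 0.017 0
python3 - <<'E'
from h import *
sc=snapshot("scene"); crop(sc,245,130,345,240,5,"s25.png")
sc=snapshot("top"); crop(sc,310,160,390,220,8,"t25.png")
E
```

```text
clock: 26.33
tool_pos: [0.4753, -0.0732, 0.0177]
eef_rot: [1.0, -0.0, 0.001, -0.001]
contact_force: [0.8, -0.2, -0.4]
opening: 0.665
clock: 26.67
tool_pos: [0.4988, -0.0732, 0.0176]
eef_rot: [1.0, -0.0, -0.0, -0.0]
contact_force: [-0.6, -0.4, -0.8]
opening: 0.664
t 26.67 turn [-0.05  0.05 -0.04] shift now-axes [ 1.2 -0.2  0.6] target-axes [ 1.2 -0.2  0.6] F [-0.6 -0.4 -0.8] op 58.5
```

View pics/s25.png

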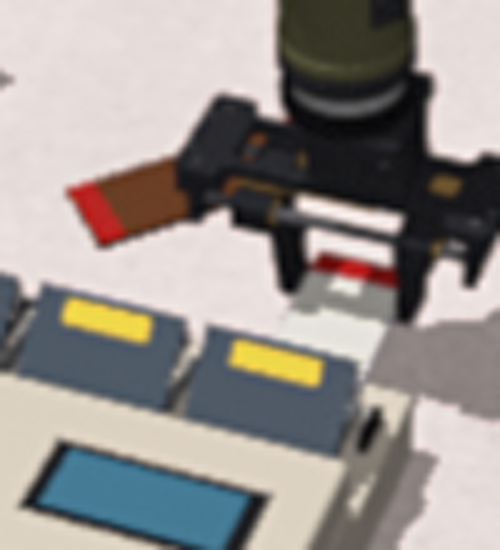

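View pics/t25.png

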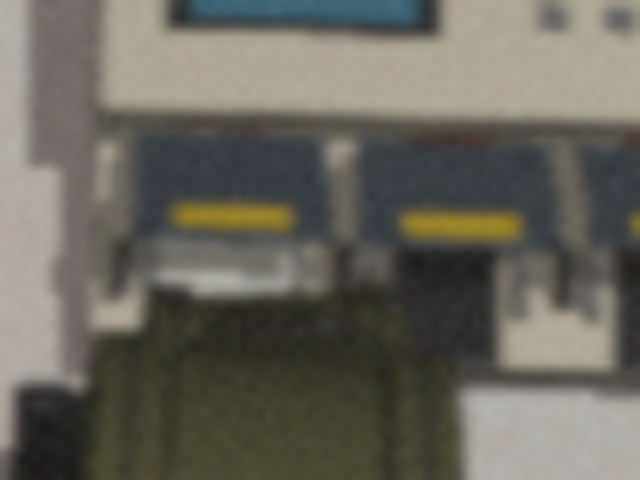

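Sliding freely between the guides. Continuing towards the stop and watching the x-force.

```bash
python3 -m creep '[5,0,0,0,0,0,5,0,0,0,0,0,5,0,0,0,0,0]'; python3 -m creep '[4,0,0,0,0,0,4,0,0,0,0,0]';python3 -m creep '[4,0,0,0,0,0,4,0,0,0,0,0]'; python3 -m creep '[4,0,0,0,0,0,4,0,0,0,0,0]'
```

```text
clock: 27.02
tool_pos: [0.5148, -0.0733, 0.0177]
eef_rot: [1.0, -0.0, -0.0, -0.0]
contact_force: [-0.4, -0.0, -0.3]
opening: 0.664
clock: 27.18
tool_pos: [0.5241, -0.0733, 0.0178]
eef_rot: [1.0, -0.0, -0.0, -0.0]
contact_force: [-0.0, 0.3, -0.5]
opening: 0.67
clock: 27.35
tool_pos: [0.533, -0.0732, 0.0177]
eef_rot: [1.0, -0.0, -0.0, -0.001]
contact_force: [-0.1, -0.5, -1.1]
opening: 0.665
clock: 27.52
tool_pos: [0.5388, -0.0732, 0.0172]
eef_rot: [1.0, -0.0, -0.003, -0.001]
contact_force: [-2.1, 0.0, -0.0]
opening: 0.662
```

```bash
python3 -m creep '[2,0,0,0,0,0]'; python3 -m creep '[2,0,0,0,0.2,0]';python3 -m creep '[2,0,0,0,0.2,0]'; python3 -m creep '[2,0,0,0,0,0]'; python3 d.py 0.5 -0.073 0.017 0
```

```text
clock: 27.6
tool_pos: [0.5389, -0.0732, 0.0168]
eef_rot: [1.0, -0.001, -0.005, -0.001]
contact_force: [-4.9, -0.2, -0.3]
opening: 0.668
clock: 27.68
tool_pos: [0.539, -0.0732, 0.0166]
eef_rot: [1.0, -0.001, -0.006, -0.001]
contact_force: [-6.5, -0.1, 7.0]
opening: 0.669
clock: 27.77
tool_pos: [0.5389, -0.0731, 0.0166]
eef_rot: [1.0, -0.001, -0.006, -0.001]
contact_force: [-6.2, 0.3, 6.9]
opening: 0.669
clock: 27.85
tool_pos: [0.5388, -0.0732, 0.0166]
eef_rot: [1.0, -0.001, -0.008, -0.001]
contact_force: [-5.2, 0.6, 3.2]
opening: 0.662
t 27.85 turn [-0.07  0.9  -0.09] shift now-axes [-38.8  -0.1   0.2] target-axes [-38.8  -0.2  -0.4] F [-5.2  0.6  3.2] op 58.3
```

```bash
python3 -m creep '[0,0,0,0,0.9,0]'; python3 -m creep '[4,0,0,0,0.3,0]';python3 -m creep '[4,0,0,0,0.3,0]'; python3 d.py 0.5 -0.073 0.017 0;  python3 - <<'E'
from h import *
sc=snapshot("scene"); crop(sc,245,130,345,240,5,"s26.png")
E
```

```text
clock: 27.93
tool_pos: [0.5391, -0.0731, 0.0167]
eef_rot: [1.0, -0.001, 0.0, -0.001]
contact_force: [-0.0, -0.4, -0.3]
opening: 0.668
clock: 28.02
tool_pos: [0.5395, -0.0732, 0.0165]
eef_rot: [1.0, -0.001, -0.0, -0.001]
contact_force: [-13.2, 0.7, 9.7]
opening: 0.663
clock: 28.1
tool_pos: [0.5393, -0.0732, 0.0165]
eef_rot: [1.0, -0.001, -0.002, -0.001]
contact_force: [-9.7, 1.1, 9.9]
opening: 0.665
t 28.1 turn [-0.06  0.2  -0.1 ] shift now-axes [-39.3  -0.1  -0.4] target-axes [-39.3  -0.2  -0.5] F [-9.7  1.1  9.9] op 58.6
```

View pics/s26.png

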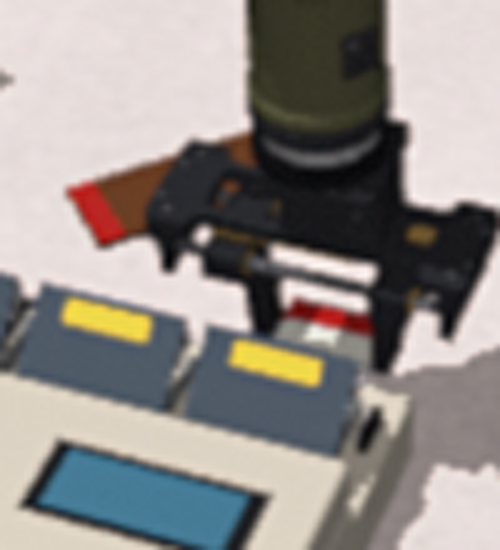

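The plate is hard against the stop: 13 N, no further motion, near end about 47 mm out, which matches the home range. Releasing and rising.

```bash
python3 -m creep '[0,0,0,0,0,0,0,0,0,0,0,0,0,0,0,0,0,0,0,0,0,0,0,0]' 80; python3 -m creep '[0,0,-10,0,0,0,0,0,-20,0,0,0,0,0,-30,0,0,0,0,0,-30,0,0,0,0,0,-10,0,0,0]' 80; python3 -m creep '[-25,-20,0,0,0,0,-25,-25,0,0,0,0,0,-25,0,0,0,0,0,-25,0,0,0,0,0,0,0,0,0,0]' 0; python3 d.py 0.615 -0.072 0.15 0;python3 - <<'E'
from h import *
sc=snapshot("scene"); crop(sc,245,130,345,240,5,"s27.png")
sc=snapshot("top"); crop(sc,310,160,390,220,8,"t27.png")
E
```

```text
clock: 28.48
tool_pos: [0.5436, -0.0733, 0.0175]
eef_rot: [1.0, -0.001, 0.002, -0.0]
contact_force: [0.0, 0.3, -1.2]
opening: 0.902
clock: 28.9
tool_pos: [0.545, -0.0731, 0.121]
eef_rot: [1.0, -0.0, 0.002, -0.001]
contact_force: [-0.6, 0.4, -0.6]
opening: 0.908
clock: 29.32
tool_pos: [0.5015, 0.0223, 0.1295]
eef_rot: [1.0, -0.004, 0.013, -0.0]
contact_force: [-0.3, 0.3, 0.3]
opening: 0.551
t 29.32 turn [-0.02 -1.48 -0.46] shift now-axes [114.8  93.4 -17.6] target-axes [113.5  94.3 -20.5] F [-0.3  0.3  0.3] op 48.6
```

View pics/s27.png

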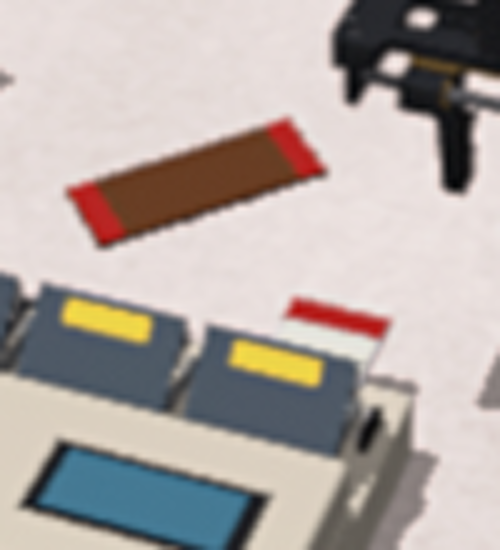

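View pics/t27.png

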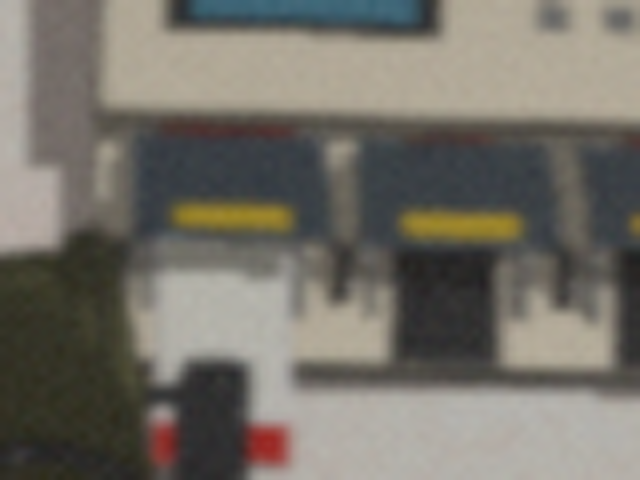

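Red plate lies in bay 1 between its guides (155–293 in the top crop). Next is the green plate.

```bash
python3 d.py 0.6 0.1275 0.08 -6; python3 -m creep '[25,-25,0,0,-0.7,2,30,-30,5,0,-0.5,2,20,-30,10,0,0,2,10,-10,10,0,0,0,0,0,0,0,0,0]' 0 20; python3 -m creep '[0,0,0,0,0,0]';python3 d.py 0.6 0.1275 0.05 -6
python3 - <<'E'
from h import *
sc=snapshot("scene"); crop(sc,325,140,435,280,4.2,"s28.png");np.savez("scene.npz",**sc)
E
```

```text
t 29.42 turn [ 0.1  -1.49  5.25] shift now-axes [  95.4 -111.6   51.5] target-axes [  86.1 -119.9   49.3] F [-0.1  0.2 -0.8] op 40.7
clock: 29.83
tool_pos: [0.5963, 0.0994, 0.1058]
eef_rot: [0.998, -0.069, 0.003, 0.004]
contact_force: [-1.2, -0.4, 0.8]
opening: 0.083
clock: 29.92
tool_pos: [0.5968, 0.0985, 0.1057]
eef_rot: [0.998, -0.069, 0.003, 0.004]
contact_force: [-0.2, -0.0, 0.8]
opening: 0.012
t 29.92 turn [ 0.44 -0.32 -1.92] shift now-axes [ -1.1 -29.6  55.4] target-axes [  0.2 -29.2  55.7] F [-0.2 -0.   0.8] op 1.1
```

View pics/s28.png

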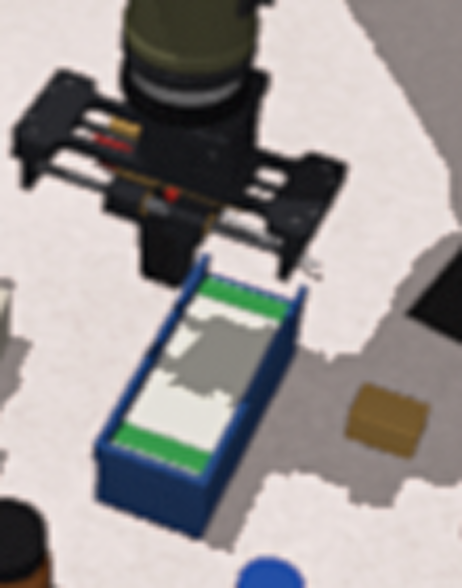

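```bash
python3 - <<'E'
from h import *
sc=dict(np.load("scene.npz"))
v=lambda x,y:(325+(x+.5)/4.2-.5,140+(y+.5)/4.2-.5)
print([w(sc,v(*p),.055).round(4)[:2].tolist() for p in((207,280),(290,308),(115,440),(202,469))])
E
python3 -m creep '[0,-14,12,0.4,-0.3,-1,0,-13,12,0,0,-0.6,0,0,10,0,0,0,0,0,8,0,0,0,0,0,0,0,0,0]';python3 -m creep '[0,0,0,0,0,0]';python3 d.py 0.6 0.1275 0.028 -6
```

```text
[[0.5105, 0.1085], [0.5176, 0.1672], [0.6638, 0.09], [0.6684, 0.1474]]
clock: 30.38
tool_pos: [0.5979, 0.121, 0.0609]
eef_rot: [0.998, -0.057, -0.001, 0.001]
contact_force: [-0.5, 0.4, 0.1]
opening: 0.007
clock: 30.47
tool_pos: [0.5971, 0.1204, 0.06]
eef_rot: [0.998, -0.057, -0.002, 0.002]
contact_force: [-0.7, -0.9, -0.7]
opening: 0.008
t 30.47 turn [ 0.23  0.22 -0.57] shift now-axes [ 2.2 -7.5 32. ] target-axes [ 2.2 -7.3 32. ] F [-0.7 -0.9 -0.7] op 0.7
```

```bash
python3 -m creep '[3,-4,10,0.2,0.2,-0.5,0,-3,10,0,0,0,0,0,7,0,0,0,0,0,0,0,0,0,0,0,0,0,0,0]';python3 d.py 0.6 0.1275 0.026 -6; python3 -m creep '[0,0,1.5,0,0,0,0,0,0,0,0,0]'; python3 -m creep '[0,0,1.5,0,0,0,0,0,0,0,0,0]'; python3 -m creep '[0,0,1.5,0,0,0,0,0,0,0,0,0]'
```

```text
clock: 30.88
tool_pos: [0.601, 0.1265, 0.0302]
eef_rot: [0.999, -0.053, -0.0, 0.0]
contact_force: [0.0, -0.2, 0.0]
opening: 0.004
t 30.88 turn [ 0.05  0.   -0.08] shift now-axes [-1.1 -0.8  4.2] target-axes [-1.1 -0.8  4.2] F [ 0.  -0.2  0. ] op 0.3
clock: 31.05
tool_pos: [0.601, 0.1264, 0.0285]
eef_rot: [0.999, -0.053, -0.0, 0.001]
contact_force: [0.1, 0.1, -0.0]
opening: 0.003
clock: 31.22
tool_pos: [0.6015, 0.1263, 0.0274]
eef_rot: [0.999, -0.053, 0.0, 0.001]
contact_force: [0.2, 0.1, -0.3]
opening: 0.006
clock: 31.38
tool_pos: [0.6018, 0.1262, 0.0262]
eef_rot: [0.999, -0.053, 0.001, 0.0]
contact_force: [0.1, 0.0, -0.3]
opening: 0.005
```

```bash
python3 -m creep '[0,0,0.8,0,0,0]'; python3 -m creep '[-3,0,0.6,0,0,0,-5,0,0.6,0,-0.2,0]'; python3 -m creep '[-7,0.2,0.6,0,-0.2,0,-7,0.2,0.6,0,-0.3,0]';python3 d.py 0.538 0.134 0.026 -6
python3 - <<'E'
from h import *
sc=snapshot("scene"); crop(sc,325,140,435,280,4.2,"s29.png")
E
```

```text
clock: 31.47
tool_pos: [0.6021, 0.1262, 0.0257]
eef_rot: [0.999, -0.053, 0.001, 0.0]
contact_force: [-1.4, 0.3, 16.3]
opening: 0.006
clock: 31.63
tool_pos: [0.597, 0.1271, 0.0257]
eef_rot: [0.999, -0.054, 0.002, -0.0]
contact_force: [1.1, -0.5, 4.6]
opening: 0.006
clock: 31.8
tool_pos: [0.5846, 0.1285, 0.0257]
eef_rot: [0.999, -0.054, 0.0, -0.001]
contact_force: [1.4, -0.3, 5.3]
opening: 0.004
t 31.8 turn [-0.14 -0.02 -0.18] shift now-axes [-46.9  -0.4  -0.3] target-axes [-46.9  -0.6  -0.3] F [ 1.4 -0.3  5.3] op 0.4
```

View pics/s29.png

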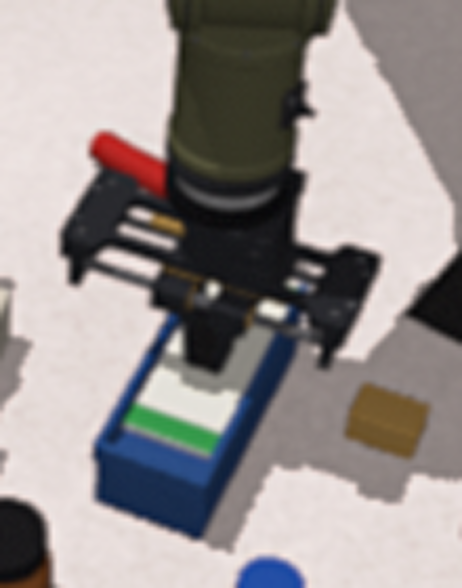

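The green plate is sliding out and the blue floor is bare behind it at (165,455), so this is the last plate (two in total). Continuing to about x=0.538.

```bash
python3 -m creep '[-8,0.2,0.7,0,-0.2,0,-8,0.2,0.7,0,-0.2,0,-8,0.2,0.7,0,-0.2,0,-8,0.2,0.7,0,-0.2,0]';python3 d.py 0.538 0.134 0.026 -6
```

```text
clock: 32.18
tool_pos: [0.553, 0.1321, 0.0257]
eef_rot: [0.999, -0.054, -0.003, -0.003]
contact_force: [0.9, -0.2, 6.8]
opening: 0.006
t 32.18 turn [-0.3   0.39 -0.2 ] shift now-axes [-15.1  -0.3  -0.2] target-axes [-15.1  -0.3  -0.3] F [ 0.9 -0.2  6.8] op 0.6
```

```bash
python3 -m creep '[-7,0.2,0.7,0,0,0,-6,0.2,0.7,0,0,0,0,0,-10,0,0,0,0,0,-30,0,0,0,0,0,-30,0,0,0]';python3 -m creep '[-20,20,-10,0,0,0,-20,20,0,0,0,0,-15,15,0,0,0,0,-15,15,0,0,0,0,0,0,0,0,0,0]' 88;python3 - <<'E'
from h import *
sc=snapshot("scene"); crop(sc,325,160,435,280,5,"s30.png");np.savez("scene.npz",**sc)
E
python3 d.py 0.474 0.141 0.065 -6
```

```text
clock: 32.6
tool_pos: [0.53, 0.1324, 0.0924]
eef_rot: [0.999, -0.053, -0.011, -0.001]
contact_force: [0.1, -0.1, -0.0]
opening: 0.006
clock: 33.02
tool_pos: [0.4491, 0.0701, 0.1109]
eef_rot: [0.999, -0.051, -0.009, -0.002]
contact_force: [-0.2, -0.4, 0.5]
opening: 0.36
t 33.07 turn [-0.33  0.94  0.21] shift now-axes [ 16.2 -70.9  46.1] target-axes [ 15.2 -71.2  46. ] F [ 0.6  0.3 -0.1] op 35.6
```

View pics/s30.png

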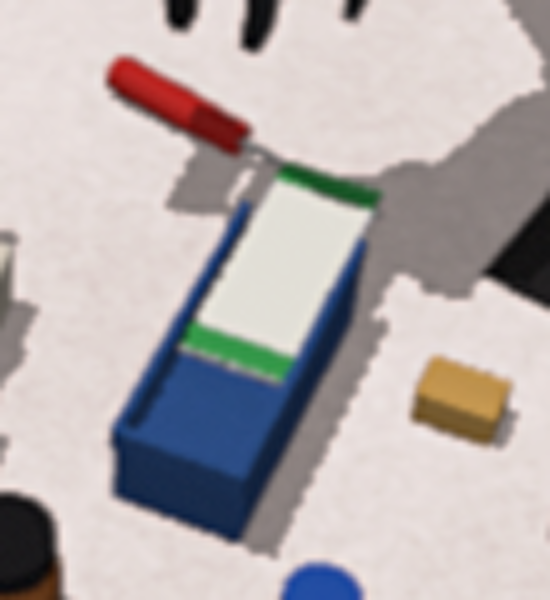

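```bash
python3 - <<'E'
from h import *
sc=dict(np.load("scene.npz"))
v=lambda x,y:(325+(x+.5)/5-.5,160+(y+.5)/5-.5)
print([w(sc,v(*p),.055).round(4)[:2].tolist() for p in((283,166),(381,195),(180,345),(285,380))])
E
python3 -m creep '[5,-22,0,-0.3,0.5,0.2,5,-26,0,0,0.4,0,4,-20,0,0,0,0,0,0,0,0,0,0,0,0,0,0,0,0]' 88; python3 -m creep '[0,0,0,0,0,0]';python3 d.py 0.476 0.141 0.065 -6
```

```text
[[0.4509, 0.1145], [0.4556, 0.1736], [0.6035, 0.0961], [0.6091, 0.1559]]
clock: 33.48
tool_pos: [0.4737, 0.1419, 0.1116]
eef_rot: [0.999, -0.053, -0.0, -0.001]
contact_force: [-0.8, -0.3, 0.1]
opening: 0.784
clock: 33.57
tool_pos: [0.4737, 0.1423, 0.1115]
eef_rot: [0.999, -0.052, -0.0, -0.001]
contact_force: [-0.8, -0.2, -0.4]
opening: 0.86
t 33.57 turn [-0.1   0.06 -0.01] shift now-axes [ 2.5  1.1 46.5] target-axes [ 2.4  1.1 46.5] F [-0.8 -0.2 -0.4] op 75.7
```

```bash
python3 -m creep '[2,1,15,0,0,0,2,0,20,0,0,0,0,0,20,0,0,0,0,0,15,0,0,0,0,0,0,0,0,0]' 88; python3 -m creep '[0,0,0,0,0,0]';python3 d.py 0.477 0.141 0.017 -6;python3 - <<'E'
from h import *
sc=snapshot("scene"); crop(sc,335,150,425,250,6,"s31.png")
E
```

```text
clock: 33.98
tool_pos: [0.4783, 0.1358, 0.0403]
eef_rot: [0.998, -0.055, 0.0, -0.0]
contact_force: [-0.0, -0.2, 0.4]
opening: 1.002
clock: 34.07
tool_pos: [0.4777, 0.1344, 0.0401]
eef_rot: [0.998, -0.056, -0.001, 0.001]
contact_force: [0.6, -0.4, 0.0]
opening: 1.0
t 34.07 turn [ 0.07  0.06 -0.43] shift now-axes [-1.4 -6.5 23.1] target-axes [-1.3 -6.5 23.1] F [ 0.6 -0.4  0. ] op 88.1
```

View pics/s31.png

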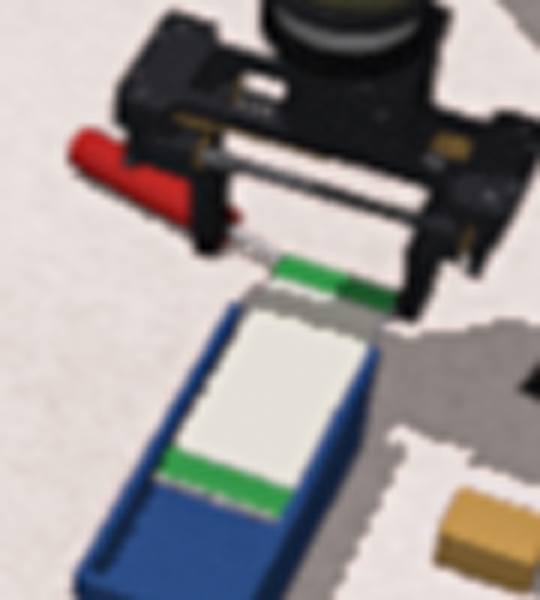

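The gripper sits about 6 mm to the left, with the tips at (207,250)/(410,315). Correcting, then descending.

```bash
python3 -m creep '[0,-4,0,0,0,-0.4,0,-2.5,0,0,0,0,0,0,0,0,0,0,0,0,0,0,0,0]' 88; python3 d.py 0.477 0.141 0.017 -6;python3 -m creep '[0,0,8,0,0,0,0,0,8,0,0,0,0,0,6,0,0,0,0,0,0,0,0,0]' 88;python3 d.py 0.477 0.141 0.017 -6
```

```text
clock: 34.45
tool_pos: [0.4799, 0.141, 0.0432]
eef_rot: [0.999, -0.053, 0.001, -0.0]
contact_force: [0.2, -0.7, 0.0]
opening: 1.001
t 34.45 turn [-0.02 -0.17 -0.08] shift now-axes [-3.   0.3 26.2] target-axes [-2.9  0.3 26.2] F [ 0.2 -0.7  0. ] op 88.2
clock: 34.78
tool_pos: [0.4811, 0.1418, 0.0204]
eef_rot: [0.999, -0.053, 0.003, -0.001]
contact_force: [0.3, -0.0, -0.1]
opening: 1.001
t 34.78 turn [-0.11 -0.33 -0.03] shift now-axes [-4.   1.3  3.3] target-axes [-3.9  1.2  3.4] F [ 0.3 -0.  -0.1] op 88.2
```

```bash
python3 -m creep '[-3,1,3.5,-0.1,-0.3,0,0,0,0,0,0,0]' 88;python3 -m creep '[0,0,0,0,0,0,0,0,0,0,0,0,0,0,0,0,0,0,0,0,0,0,0,0]' 50 20;python3 -m creep '[0,0,0,0,0,0,0,0,0,0,0,0,0,0,0,0,0,0]' 50 20; python3 d.py 0.477 0.141 0.017 -6;python3 - <<'E'
from h import *
sc=snapshot("scene"); crop(sc,335,150,425,250,6,"s32.png")
E
```

```text
clock: 34.95
tool_pos: [0.477, 0.1408, 0.0156]
eef_rot: [0.999, -0.053, -0.001, 0.0]
contact_force: [-0.3, -0.8, -0.5]
opening: 1.002
clock: 35.28
tool_pos: [0.4767, 0.1405, 0.0153]
eef_rot: [0.999, -0.053, -0.001, 0.001]
contact_force: [0.1, 0.6, 0.3]
opening: 0.722
clock: 35.53
tool_pos: [0.4769, 0.1406, 0.0156]
eef_rot: [0.999, -0.053, -0.001, 0.001]
contact_force: [1.0, 1.2, -1.2]
opening: 0.675
t 35.53 turn [ 0.07  0.12 -0.05] shift now-axes [ 0.1 -0.4 -1.4] target-axes [ 0.1 -0.4 -1.4] F [ 1.   1.2 -1.2] op 59.5
```

View pics/s32.png

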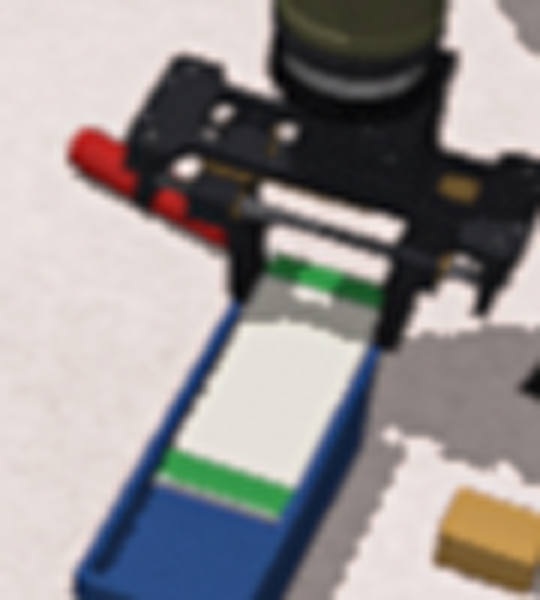

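Gripped at 59.5 mm. Lifting and carrying to bay 2 (the middle).

```bash
python3 -m creep '[0,0,0,0,0,0,0,0,0,0,0,0,0,0,-6,0,0,0,0,0,-10,0,0,0,0,0,-12,0,0,0]' 50 55;python3 -m creep '[0,0,-15,0,0,0,0,0,-20,0,0,0,0,0,-10,0,0,0,0,0,0,0,0,0,0,0,0,0,0,0]'
python3 - <<'E'
from h import *
sc=snapshot("scene"); crop(sc,325,130,425,250,5,"s33.png")
E
python3 d.py 0.45 -0.1725 0.09 0
```

```text
clock: 36.0
tool_pos: [0.4751, 0.1403, 0.0435]
eef_rot: [0.999, -0.053, -0.003, 0.001]
contact_force: [0.4, 0.3, -1.7]
opening: 0.664
clock: 36.42
tool_pos: [0.4761, 0.1405, 0.0958]
eef_rot: [0.999, -0.053, -0.001, 0.0]
contact_force: [-0.2, 0.0, -1.3]
opening: 0.668
t 36.47 turn [ 0.06  0.16 -6.05] shift now-axes [  7.  313.9   5.9] target-axes [-26.2 312.9   5.6] F [ 0.2  0.2 -0.3] op 58.4
```

View pics/s33.png

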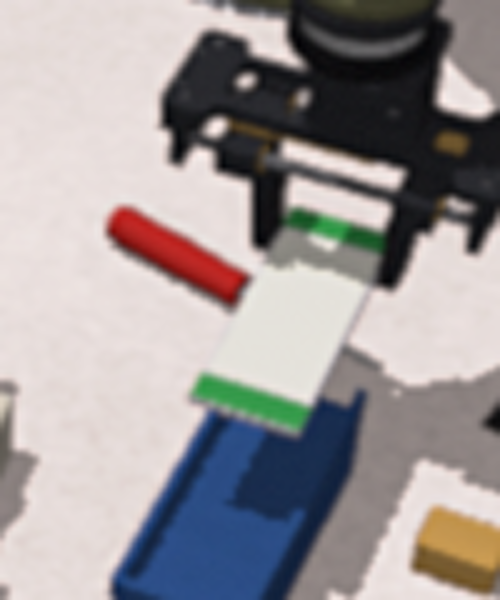

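The green plate is held level and the rack is empty underneath, which confirms two plates.

```bash
python3 -m creep '[-8,0,0,0,0,-3,-8,0,0,0,0,-3,-6,12,0,0,0,0,0,24,0,0,0,0,0,32,0,0,0,0]';python3 -m creep '[0,34,0,0,0,0,0,34,0,0,0,0,0,34,0,0,0,0,0,34,0,0,0,0,0,30,0,0,0,0]'; python3 -m creep '[0,20,0,0,0,0,0,12,0,0,0,0,0,0,0,0,0,0,0,0,0,0,0,0]'; python3 d.py 0.455 -0.1725 0.07 0
```

```text
clock: 36.88
tool_pos: [0.453, 0.0806, 0.0931]
eef_rot: [1.0, 0.009, -0.002, -0.002]
contact_force: [1.1, -0.6, -1.3]
opening: 0.666
clock: 37.3
tool_pos: [0.453, -0.0903, 0.0886]
eef_rot: [1.0, 0.013, -0.006, -0.003]
contact_force: [0.5, 0.3, -1.2]
opening: 0.666
clock: 37.63
tool_pos: [0.4503, -0.1334, 0.0856]
eef_rot: [1.0, 0.005, -0.009, -0.001]
contact_force: [-0.1, 0.3, -0.8]
opening: 0.662
t 37.63 turn [-0.16  1.04  0.59] shift now-axes [ 4.6 39.2 15.4] target-axes [ 4.7 39.1 15.6] F [-0.1  0.3 -0.8] op 58.3
```

```bash
python3 -m creep '[0,14,0,0,0.5,0.3,0,15,0,0,0.5,0.2,0,9,0,0,0,0,0,0,0,0,0,0,0,0,0,0,0,0]'; python3 d.py 0.466 -0.1725 0.045 0
```

```text
clock: 38.05
tool_pos: [0.4504, -0.1647, 0.0838]
eef_rot: [1.0, 0.006, -0.002, -0.004]
contact_force: [0.3, -0.1, -0.7]
opening: 0.668
t 38.05 turn [-0.48  0.22  0.66] shift now-axes [15.6  8.3 38.6] target-axes [15.6  7.8 38.8] F [ 0.3 -0.1 -0.7] op 58.9
```

```bash
python3 -m creep '[4,4,12,-0.4,0.2,0.5,4,3,12,0,0,0,4,0,10,0,0,0,0,0,0,0,0,0,0,0,0,0,0,0]'; python3 d.py 0.466 -0.1725 0.040 0
```

```text
clock: 38.47
tool_pos: [0.4645, -0.1655, 0.0473]
eef_rot: [1.0, 0.005, -0.0, -0.002]
contact_force: [0.0, -0.0, -1.2]
opening: 0.666
t 38.47 turn [-0.28  0.04  0.63] shift now-axes [1.4 7.1 7.3] target-axes [1.5 7.  7.3] F [ 0.  -0.  -1.2] op 58.7
```

```bash
python3 -m creep '[1,4,4,-0.2,0,0.5,0,2.5,3,0,0,0.2,0,0,0,0,0,0,0,0,0,0,0,0]'; python3 d.py 0.466 -0.1725 0.040 0
python3 - <<'E'
from h import *
sc=snapshot("scene"); crop(sc,225,120,345,240,5,"s34.png")
sc=snapshot("top"); crop(sc,320,160,400,220,8,"t34.png");np.savez("top.npz",**sc)
E
```

```text
clock: 38.8
tool_pos: [0.4657, -0.1716, 0.0398]
eef_rot: [1.0, -0.001, -0.001, -0.001]
contact_force: [-1.0, 0.4, -1.3]
opening: 0.668
t 38.8 turn [-0.1   0.06 -0.06] shift now-axes [ 0.3  0.9 -0.2] target-axes [ 0.3  0.9 -0.2] F [-1.   0.4 -1.3] op 58.9
```

View pics/t34.png

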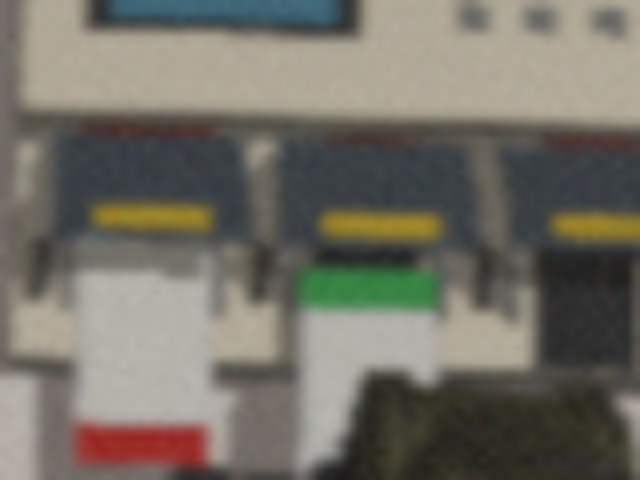

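View pics/s34.png

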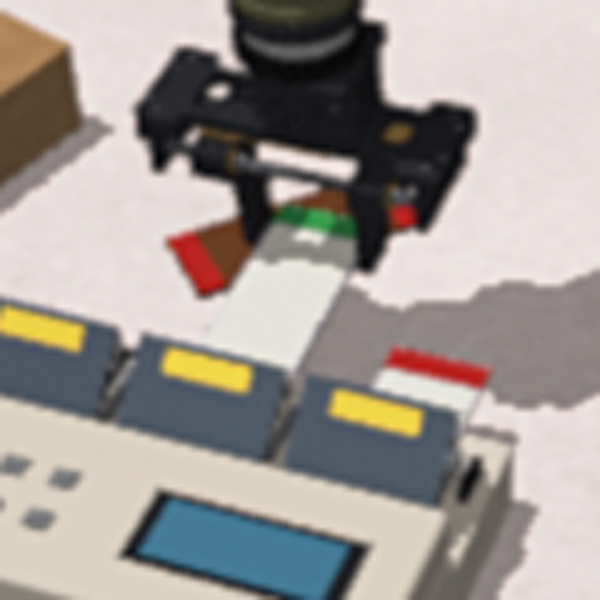

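Run:
```python
from h import *
s=dict(np.load("top.npz"))
u=lambda x,y:(320+(x+.5)/8-.5,160+(y+.5)/8-.5)
print("plate", [w(s,u(*p),.0785).round(4)[:2] for p in((300,290),(440,290),(300,268),(440,268))])
print("red plate",[w(s,u(*p),.055).round(4)[:2] for p in((76,440),(210,440),(78,290),(212,290))])
print("dark2",[w(s,u(*p),.05).round(4)[:2] for p in((315,258),(418,258))],"dark3",[w(s,u(*p),.05).round(4)[:2] for p in((540,300),(632,300))])
```

```text
plate [array([ 0.5907, -0.1397]), array([ 0.5925, -0.2016]), array([ 0.6006, -0.1396]), array([ 0.6023, -0.2015])]
red plate [array([ 0.5238, -0.0429]), array([ 0.5255, -0.1026]), array([ 0.5916, -0.0422]), array([ 0.5933, -0.1024])]
dark2 [array([ 0.6101, -0.149 ]), array([ 0.6114, -0.1955])] dark3 [array([ 0.5938, -0.2505]), array([ 0.5949, -0.2919])]
```

Camera shows the plate centre at -0.1706 against bay 2 at about -0.172, so I shift 1.2 mm and lower.

```bash
python3 -m creep '[3,1.2,4,0,0,0,4,0,4,0,0,0,0,0,0,0,0,0,0,0,0,0,0,0]'; python3 -m creep '[0,0,5,0,0,0,0,0,5,0,0,0,0,0,0,0,0,0]';python3 d.py 0.4865 -0.173 0.0165 0
```

```text
clock: 39.23
tool_pos: [0.4738, -0.1732, 0.0317]
eef_rot: [1.0, -0.001, 0.0, -0.001]
contact_force: [-0.1, -0.3, -1.4]
opening: 0.665
clock: 39.48
tool_pos: [0.4741, -0.1731, 0.0208]
eef_rot: [1.0, -0.001, 0.0, -0.001]
contact_force: [-0.5, -0.4, -1.7]
opening: 0.661
t 39.48 turn [-0.09 -0.06 -0.07] shift now-axes [12.4 -0.1  4.4] target-axes [12.4 -0.1  4.3] F [-0.5 -0.4 -1.7] op 58.3
```

```bash
python3 -m creep '[0,0,3,0,0,0,0,0,0,0,0,0]'; python3 d.py 0.4865 -0.173 0.0165 0;python3 -m creep '[5,0,0,0,0,0,6,0,0,0,0,0,6,0,0,0,0,0,6,0,0,0,0,0]'; python3 -m creep '[5,0,0,0,0,0,5,0,0,0,0,0]'; python3 d.py 0.5 -0.173 0.0165 0
```

```text
clock: 39.65
tool_pos: [0.4737, -0.1729, 0.0171]
eef_rot: [1.0, -0.001, -0.0, -0.001]
contact_force: [-0.6, -0.3, -0.6]
opening: 0.669
t 39.65 turn [-0.1   0.   -0.07] shift now-axes [12.8  0.1  0.6] target-axes [12.8  0.1  0.6] F [-0.6 -0.3 -0.6] op 58.9
clock: 39.98
tool_pos: [0.4971, -0.173, 0.017]
eef_rot: [1.0, -0.001, -0.001, -0.001]
contact_force: [-0.3, 0.1, -1.2]
opening: 0.663
clock: 40.15
tool_pos: [0.5095, -0.173, 0.0172]
eef_rot: [1.0, -0.001, -0.0, -0.001]
contact_force: [-0.4, 0.3, -0.4]
opening: 0.668
t 40.15 turn [-0.1   0.02 -0.08] shift now-axes [-9.5  0.   0.7] target-axes [-9.5  0.   0.7] F [-0.4  0.3 -0.4] op 58.8
```

```bash
python3 -m creep '[3,0,0,0,0,0,3,0,0,0,0,0]'; python3 -m creep '[3,0,0,0,0,0,3,0,0,0,0,0]';python3 -m creep '[3,0,0,0,0,0,3,0,0,0,0,0]';python3 -m creep '[3,0,0,0,0,0,3,0,0,0,0,0]'; python3 d.py 0.5 -0.173 0.0165 0
```

```text
clock: 40.32
tool_pos: [0.5171, -0.1729, 0.0173]
eef_rot: [1.0, -0.001, 0.0, -0.001]
contact_force: [-3.0, 0.9, -0.9]
opening: 0.665
clock: 40.48
tool_pos: [0.5206, -0.1728, 0.0169]
eef_rot: [1.0, -0.001, -0.003, -0.001]
contact_force: [-1.7, -0.1, -0.4]
opening: 0.669
clock: 40.65
tool_pos: [0.5221, -0.1726, 0.016]
eef_rot: [1.0, -0.001, -0.008, -0.001]
contact_force: [-7.7, 0.7, -0.4]
opening: 0.667
clock: 40.82
tool_pos: [0.5216, -0.1725, 0.0152]
eef_rot: [1.0, -0.002, -0.014, -0.002]
contact_force: [-7.1, 2.2, 6.8]
opening: 0.668
t 40.82 turn [-0.22  1.62 -0.2 ] shift now-axes [-21.6   0.6  -0.7] target-axes [-21.6   0.5  -1.3] F [-7.1  2.2  6.8] op 58.8
```

```bash
python3 -m creep '[0,0,-0.3,0,1.6,0,0,0,0,0,0,0]'; python3 -m creep '[3,0,-0.2,0,0.3,0]';python3 -m creep '[4,0,-0.2,0,0.3,0]';python3 -m creep '[4,0,-0.2,0,0.3,0]'; python3 d.py 0.5 -0.173 0.0165 0
```

```text
clock: 40.98
tool_pos: [0.5214, -0.1728, 0.0156]
eef_rot: [1.0, -0.002, -0.0, -0.002]
contact_force: [-0.9, 0.7, -1.1]
opening: 0.666
clock: 41.07
tool_pos: [0.5227, -0.1728, 0.0156]
eef_rot: [1.0, -0.002, 0.001, -0.002]
contact_force: [-7.1, 0.2, -1.3]
opening: 0.666
clock: 41.15
tool_pos: [0.5226, -0.1727, 0.0154]
eef_rot: [1.0, -0.002, -0.001, -0.002]
contact_force: [-10.6, 1.1, 6.2]
opening: 0.664
clock: 41.23
tool_pos: [0.5225, -0.1727, 0.0153]
eef_rot: [1.0, -0.002, -0.003, -0.002]
contact_force: [-8.2, 0.8, 6.1]
opening: 0.665
t 41.23 turn [-0.26  0.31 -0.28] shift now-axes [-22.5   0.4  -1.1] target-axes [-22.5   0.3  -1.2] F [-8.2  0.8  6.1] op 58.6
```

Hard against the stop in bay 2 (10 N, no motion, near end ~61 mm out). Releasing.

```bash
python3 -m creep '[0,0,0,0,0,0,0,0,0,0,0,0,0,0,0,0,0,0,0,0,0,0,0,0]' 76; python3 -m creep '[-1,0,-10,0,0,0,0,0,-20,0,0,0,0,0,-30,0,0,0,0,0,-40,0,0,0,0,0,-30,0,0,0]' 76; python3 -m creep '[-25,-25,0,0,0,0,-10,-35,0,0,0,0,0,-35,0,0,0,0,0,-35,0,0,0,0,0,0,0,0,0,0]' 0; python3 -m creep '[0,0,0,0,0,0]'; python3 d.py 0.615 -0.072 0.15 0;python3 - <<'E'
from h import *
sc=snapshot("scene"); crop(sc,225,120,345,240,5,"s35.png");np.savez("scene.npz",**sc)
sc=snapshot("top"); crop(sc,320,160,420,220,7.5,"t35.png");np.savez("top.npz",**sc)
E
```

```text
clock: 41.57
tool_pos: [0.527, -0.1728, 0.016]
eef_rot: [1.0, -0.002, 0.001, -0.002]
contact_force: [0.1, -0.2, -0.1]
opening: 0.862
clock: 41.98
tool_pos: [0.525, -0.1716, 0.1472]
eef_rot: [1.0, -0.001, -0.003, -0.004]
contact_force: [0.4, -0.5, -0.3]
opening: 0.863
clock: 42.4
tool_pos: [0.5, -0.0417, 0.161]
eef_rot: [1.0, -0.005, 0.012, -0.001]
contact_force: [0.2, 0.1, -0.1]
opening: 0.51
clock: 42.48
tool_pos: [0.5005, -0.0402, 0.162]
eef_rot: [1.0, -0.004, 0.013, -0.001]
contact_force: [0.4, -0.9, -0.3]
opening: 0.433
t 42.48 turn [-0.11 -1.52 -0.42] shift now-axes [114.4  31.   15. ] target-axes [114.5  31.8  12. ] F [ 0.4 -0.9 -0.3] op 38.1
```

View pics/s35.png

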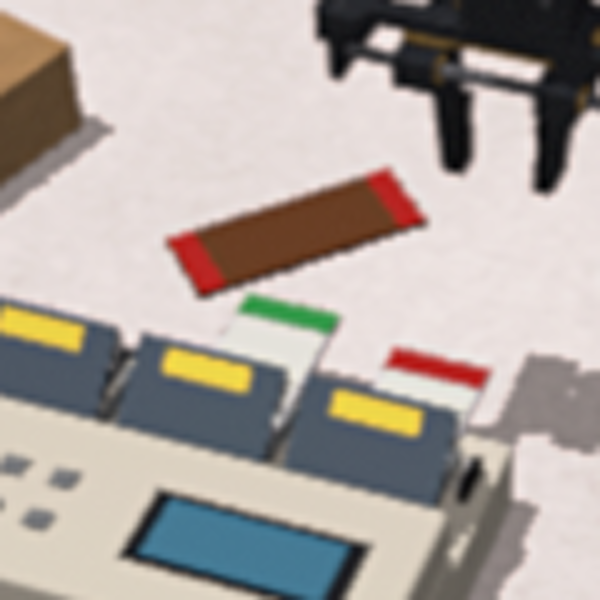

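View pics/t35.png

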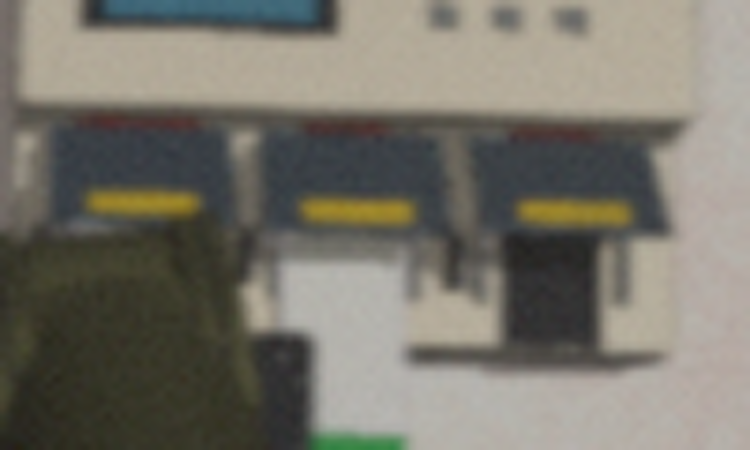

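Both plates are home. The green one's edges fit between bay 2's guides; bay 3 is empty. Now the covers: going above cover 1's stripe with fingers shut.

```bash
python3 -m creep '[20,8,0,0,-0.8,-0.2,35,10,0,0,-0.6,-0.2,30,10,5,0,0,0,15,4,10,0,0,0,0,0,0,0,0,0]' 0; python3 -m creep '[0,0,0,0,0,0]'; python3 d.py 0.612 -0.072 0.1 0
```

```text
clock: 43.0
tool_pos: [0.6016, -0.0833, 0.1477]
eef_rot: [1.0, -0.005, -0.001, 0.001]
contact_force: [-0.1, -0.1, -0.3]
opening: 0.006
clock: 43.08
tool_pos: [0.6016, -0.0854, 0.1473]
eef_rot: [1.0, -0.007, -0.001, 0.001]
contact_force: [0.4, 0.9, -0.4]
opening: 0.007
t 43.08 turn [ 0.11  0.09 -0.79] shift now-axes [ 10.3 -13.7  47.3] target-axes [ 10.4 -13.4  47.3] F [ 0.4  0.9 -0.4] op 0.6
```

```bash
python3 -m creep '[5,-6,12,0,0,-0.8,5,-5,12,0,0,0,0,0,12,0,0,0,0,0,0,0,0,0,0,0,0,0,0,0]' 0; python3 d.py 0.612 -0.072 0.085 0
```

```text
clock: 43.5
tool_pos: [0.6083, -0.0741, 0.108]
eef_rot: [1.0, -0.0, -0.003, 0.001]
contact_force: [0.6, 1.2, -0.3]
opening: 0.001
t 43.5 turn [ 0.08  0.35 -0.01] shift now-axes [ 3.9 -2.1 23. ] target-axes [ 3.7 -2.1 23. ] F [ 0.6  1.2 -0.3] op 0.1
```

```bash
python3 -m creep '[4,-1,8,0,0.3,0,0,0,8,0,0,0,0,0,4,0,0,0,0,0,0,0,0,0]' 0; python3 d.py 0.612 -0.072 0.085 0; python3 -m creep '[0,0,4,0,0,0,0,0,4,0,0,0]'
python3 - <<'E'
from h import *
sc=snapshot("scene"); crop(sc,225,120,345,240,5,"s36.png")
E
```

```text
clock: 43.83
tool_pos: [0.6121, -0.0714, 0.0866]
eef_rot: [1.0, 0.001, -0.0, 0.0]
contact_force: [0.2, -0.8, 0.5]
opening: 0.004
t 43.83 turn [0.04 0.03 0.1 ] shift now-axes [-0.1  0.6  1.6] target-axes [-0.1  0.6  1.6] F [ 0.2 -0.8  0.5] op 0.4
clock: 44.0
tool_pos: [0.6114, -0.0715, 0.0788]
eef_rot: [1.0, 0.001, -0.001, 0.001]
contact_force: [-0.2, 0.4, 0.9]
opening: 0.005
```

View pics/s36.png

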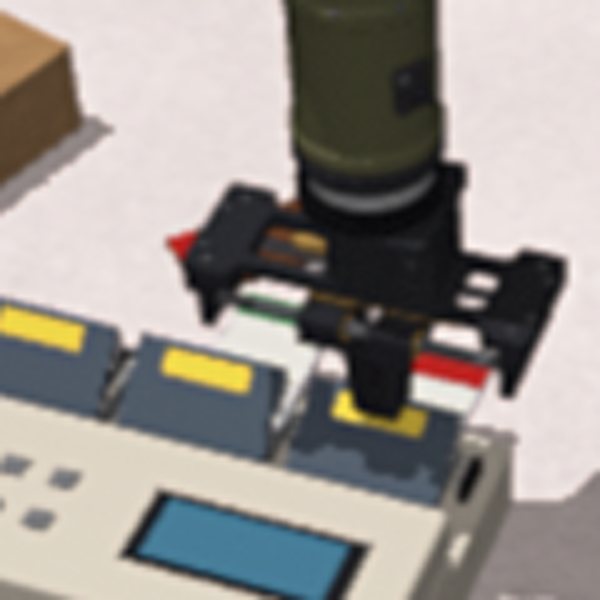

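The tip is at the stripe of cover 1 (380,410), just in contact. Pressing down and drifting back slightly in x.

```bash
python3 -m creep '[-1,0,4,0,0,0,-1.5,0,5,0,0,0,-1.5,0,5,0,0,0,-1.5,0,5,0,0,0]'; python3 -m creep '[-1.5,0,5,0,0,0,-1.5,0,5,0,0,0,-1,0,5,0,0,0]';python3 d.py 0.6 -0.072 0.041 0
```

```text
clock: 44.38
tool_pos: [0.6074, -0.0718, 0.0588]
eef_rot: [1.0, 0.001, 0.001, 0.001]
contact_force: [-0.4, -0.3, 1.0]
opening: 0.008
clock: 44.63
tool_pos: [0.6038, -0.072, 0.0431]
eef_rot: [1.0, 0.001, 0.002, 0.001]
contact_force: [0.1, 1.0, 4.7]
opening: 0.005
t 44.63 turn [ 0.08 -0.26  0.06] shift now-axes [-3.8 -0.   2.1] target-axes [-3.8  0.   2.1] F [0.1 1.  4.7] op 0.4
```

```bash
python3 -m creep '[-1,0,2.5,0,0,0]'; python3 -m creep '[0,0,1.5,0,0,0]';python3 -m creep '[0,0,1.5,0,0,0]';python3 -m creep '[0,0,1.5,0,0,0]'; python3 d.py 0.6 -0.072 0.041 0
```

```text
clock: 44.72
tool_pos: [0.6036, -0.0719, 0.0403]
eef_rot: [1.0, 0.001, 0.003, 0.001]
contact_force: [0.1, 0.4, 15.6]
opening: 0.005
clock: 44.8
tool_pos: [0.6037, -0.072, 0.04]
eef_rot: [1.0, 0.0, 0.003, 0.001]
contact_force: [-7.5, 1.8, 28.2]
opening: 0.007
clock: 44.88
tool_pos: [0.6037, -0.0719, 0.0402]
eef_rot: [1.0, 0.0, 0.004, 0.001]
contact_force: [-5.1, 0.4, 19.0]
opening: 0.004
clock: 44.97
tool_pos: [0.6037, -0.0719, 0.0403]
eef_rot: [1.0, 0.0, 0.004, 0.001]
contact_force: [-3.6, 0.3, 14.8]
opening: 0.004
t 44.97 turn [ 0.11 -0.44  0.04] shift now-axes [-3.6  0.1 -0.8] target-axes [-3.7  0.1 -0.7] F [-3.6  0.3 14.8] op 0.4
```

Hard end reached (28 N). Rising and moving over to cover 2.

```bash
python3 -m creep '[1,0,-12,0,-0.4,0,1,0,-25,0,0,0,2,0,-30,0,0,0,2,10,-10,0,0,0,2,25,0,0,0,0]'; python3 -m creep '[0,30,0,0,0,0,0,20,0,0,0,0,0,5,0,0,0,0,0,0,0,0,0,0,0,0,0,0,0,0]'; python3 d.py 0.612 -0.172 0.1 0
python3 - <<'E'
from h import *
sc=snapshot("scene"); crop(sc,225,120,345,240,5,"s37.png")
E
```

```text
clock: 45.38
tool_pos: [0.6101, -0.0994, 0.1182]
eef_rot: [1.0, 0.005, -0.002, -0.002]
contact_force: [-0.5, 0.6, 0.1]
opening: 0.004
clock: 45.8
tool_pos: [0.6107, -0.1614, 0.1177]
eef_rot: [1.0, 0.003, -0.001, -0.0]
contact_force: [0.7, 0.6, -0.2]
opening: 0.006
t 45.8 turn [-0.01  0.14  0.33] shift now-axes [ 1.3 10.6 17.7] target-axes [ 1.3 10.6 17.7] F [ 0.7  0.6 -0.2] op 0.5
```

View pics/s37.png

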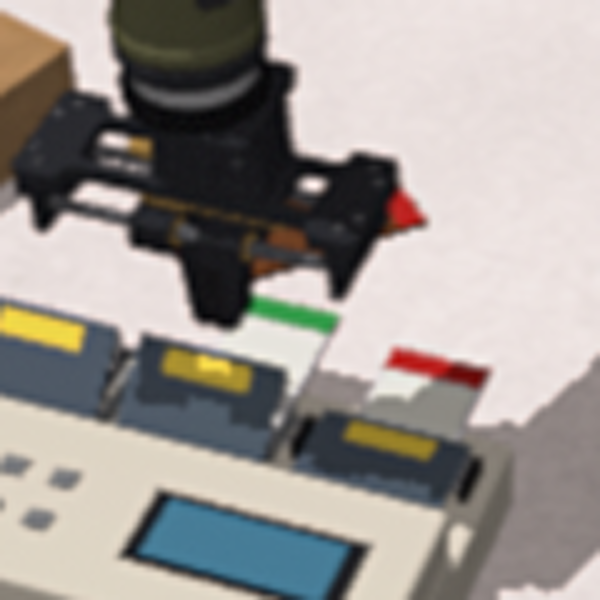

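Cover 1 has caught shut, its stripe now low at (390,438). Now cover 2.

```bash
python3 -m creep '[1,6,8,0,0.1,0.3,0,4.5,10,0,0,0,0,0,10,0,0,0,0,0,0,0,0,0,0,0,0,0,0,0]'; python3 d.py 0.612 -0.172 0.08 0
```

```text
clock: 46.27
tool_pos: [0.6116, -0.1653, 0.0852]
eef_rot: [1.0, 0.004, -0.002, -0.002]
contact_force: [-0.6, 0.1, 0.9]
opening: 0.004
t 46.27 turn [-0.27  0.18  0.5 ] shift now-axes [0.4 6.7 5.1] target-axes [0.4 6.7 5.2] F [-0.6  0.1  0.9] op 0.3
```

```bash
python3 -m creep '[0,5,0,-0.2,0.1,0.4,0,2,3,0,0,0,-1,0,4,0,0,0,-1.5,0,5,0,0,0,-1.5,0,5,0,0,0]'; python3 -m creep '[-1.5,0,5,0,0,0,-1.5,0,5,0,0,0,-1.5,0,5,0,0,0,-1,0,5,0,0,0]';python3 d.py 0.602 -0.172 0.041 0
```

```text
clock: 46.68
tool_pos: [0.6082, -0.1717, 0.0679]
eef_rot: [1.0, 0.001, 0.0, -0.001]
contact_force: [-0.8, 0.5, 1.8]
opening: 0.006
clock: 47.02
tool_pos: [0.6023, -0.172, 0.0466]
eef_rot: [1.0, 0.001, 0.001, -0.0]
contact_force: [-0.1, -0.2, 4.9]
opening: 0.004
t 47.02 turn [-0.05 -0.07  0.12] shift now-axes [-0.3 -0.   5.6] target-axes [-0.3 -0.   5.6] F [-0.1 -0.2  4.9] op 0.4
```

```bash
python3 -m creep '[0,0,4,0,0,0]'; python3 -m creep '[0,0,2.5,0,0,0]'; python3 -m creep '[0,0,1.5,0,0,0]';python3 -m creep '[0,0,1.5,0,0,0]'
```

```text
clock: 47.1
tool_pos: [0.6017, -0.1721, 0.0423]
eef_rot: [1.0, 0.001, 0.0, -0.0]
contact_force: [-0.4, 0.6, 3.7]
opening: 0.006
clock: 47.18
tool_pos: [0.6016, -0.172, 0.04]
eef_rot: [1.0, 0.001, 0.0, -0.0]
contact_force: [-6.0, 2.2, 29.9]
opening: 0.002
clock: 47.27
tool_pos: [0.6016, -0.172, 0.0401]
eef_rot: [1.0, 0.001, 0.0, -0.0]
contact_force: [-6.5, 1.4, 25.1]
opening: 0.003
clock: 47.35
tool_pos: [0.6016, -0.172, 0.0402]
eef_rot: [1.0, 0.001, 0.0, -0.0]
contact_force: [-5.0, 1.8, 15.2]
opening: 0.003
```

Hard end on cover 2. On to cover 3.

```bash
python3 -m creep '[1,0,-12,0,0,0,1,0,-25,0,0,0,2,0,-30,0,0,0,3,10,-10,0,0,0,3,25,0,0,0,0]'; python3 -m creep '[0,30,0,0,0,0,0,22,0,0,0,0,0,10,0,0,0,0,0,0,0,0,0,0,0,0,0,0,0,0]'; python3 d.py 0.612 -0.2715 0.1 0
python3 - <<'E'
from h import *
sc=snapshot("scene"); crop(sc,205,120,345,240,5,"s38.png")
E
```

```text
clock: 47.77
tool_pos: [0.6116, -0.1993, 0.1181]
eef_rot: [1.0, 0.006, -0.001, -0.003]
contact_force: [0.2, -0.3, 0.1]
opening: 0.007
clock: 48.18
tool_pos: [0.6133, -0.2688, 0.1174]
eef_rot: [1.0, 0.004, 0.001, -0.001]
contact_force: [-0.2, -0.1, 0.1]
opening: 0.008
t 48.18 turn [-0.14 -0.11  0.43] shift now-axes [-1.3  2.7 17.4] target-axes [-1.3  2.7 17.4] F [-0.2 -0.1  0.1] op 0.7
```

View pics/s38.png

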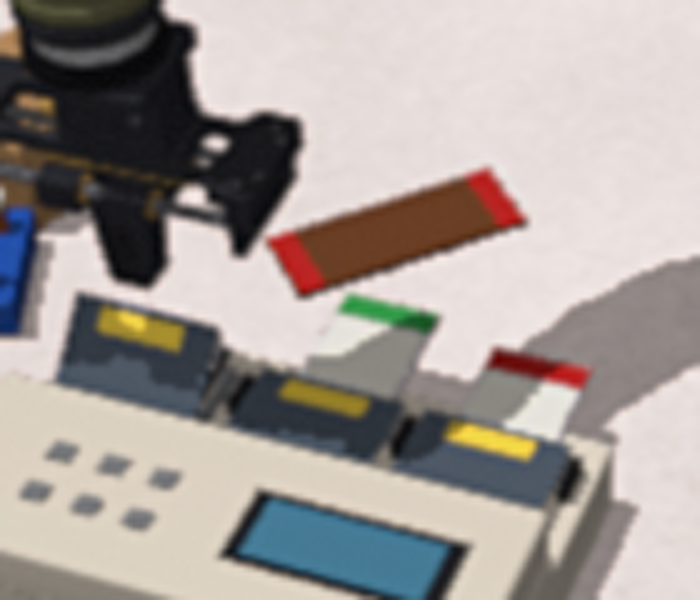

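Covers 1 and 2 are shut, stripes (490,440) and (325,398). Now cover 3.

```bash
python3 -m creep '[-1,2,10,0,0,0.4,0,0.5,12,0,0,0,0,0,10,0,0,0,0,0,0,0,0,0]'; python3 d.py 0.612 -0.2715 0.08 0; python3 -m creep '[0,0,2,0,0,0,-1,0,4,0,0,0,-1.5,0,5,0,0,0,-1.5,0,5,0,0,0]'; python3 -m creep '[-1.5,0,5,0,0,0,-1.5,0,5,0,0,0,-1.5,0,5,0,0,0]';python3 d.py 0.602 -0.2715 0.041 0
```

```text
clock: 48.57
tool_pos: [0.6119, -0.2649, 0.0817]
eef_rot: [1.0, 0.003, -0.001, -0.003]
contact_force: [-0.4, -1.1, -0.2]
opening: 0.01
t 48.57 turn [-0.36  0.06  0.4 ] shift now-axes [0.1 6.6 1.6] target-axes [0.1 6.6 1.7] F [-0.4 -1.1 -0.2] op 0.9
clock: 48.9
tool_pos: [0.6089, -0.2625, 0.0641]
eef_rot: [1.0, 0.005, 0.0, -0.004]
contact_force: [-0.7, -0.1, 1.2]
opening: 0.009
clock: 49.15
tool_pos: [0.6045, -0.2626, 0.0484]
eef_rot: [1.0, 0.005, 0.001, -0.003]
contact_force: [-0.4, 0.1, 11.6]
opening: 0.004
t 49.15 turn [-0.39 -0.09  0.56] shift now-axes [-2.6  8.9  7.3] target-axes [-2.5  8.9  7.4] F [-0.4  0.1 11.6] op 0.3
```

```bash
python3 -m creep '[-1,0,5,0,0,0]'; python3 -m creep '[-1,0,3,0,0,0]'; python3 -m creep '[0,0,2,0,0,0]';python3 -m creep '[0,0,1.5,0,0,0]';python3 -m creep '[0,0,1.5,0,0,0]'
```

```text
clock: 49.23
tool_pos: [0.6038, -0.2627, 0.0436]
eef_rot: [1.0, 0.005, 0.001, -0.003]
contact_force: [-1.2, -0.1, 5.1]
opening: 0.004
clock: 49.32
tool_pos: [0.6035, -0.2626, 0.0405]
eef_rot: [1.0, 0.005, 0.002, -0.003]
contact_force: [1.2, -0.2, 9.7]
opening: 0.003
clock: 49.4
tool_pos: [0.6036, -0.2626, 0.0401]
eef_rot: [1.0, 0.005, 0.002, -0.003]
contact_force: [-7.8, 3.5, 28.2]
opening: 0.004
clock: 49.48
tool_pos: [0.6036, -0.2626, 0.0403]
eef_rot: [1.0, 0.005, 0.003, -0.003]
contact_force: [-3.4, 2.4, 14.5]
opening: 0.005
clock: 49.57
tool_pos: [0.6036, -0.2625, 0.0403]
eef_rot: [1.0, 0.004, 0.003, -0.003]
contact_force: [-2.9, 1.0, 11.0]
opening: 0.0
```

```bash
python3 -m creep '[-2,0,-12,0,0,0,-4,0,-25,0,0,0,-8,-5,-30,0,0,0,-10,-25,-20,0,0,0,-10,-35,0,0,0,0]'; python3 -m creep '[-5,-38,0,0,0,0,0,-38,0,0,0,0,0,-38,0,0,0,0,0,-38,0,0,0,0,0,-38,0,0,0,0]'; python3 -m creep '[0,-38,0,0,0,0,0,-38,0,0,0,0,0,-38,0,0,0,0,0,-30,0,0,0,0,0,-20,0,0,0,0]'; python3 d.py 0.591 0.3505 0.12 0
python3 - <<'E'
from h import *
sc=snapshot("scene"); cv2.imwrite("pics/s39.png",sc["color"][:,:,::-1]); crop(sc,205,150,345,270,5,"s39c.png")
sc=snapshot("top"); crop(sc,300,130,430,230,6,"t39.png")
E
```

```text
clock: 49.98
tool_pos: [0.5672, -0.2066, 0.1299]
eef_rot: [1.0, -0.002, 0.003, -0.0]
contact_force: [0.8, 0.2, -0.8]
opening: 0.006
clock: 50.4
tool_pos: [0.5608, -0.0155, 0.1337]
eef_rot: [1.0, -0.008, 0.006, 0.002]
contact_force: [0.8, 0.0, -1.2]
opening: 0.004
clock: 50.82
tool_pos: [0.5616, 0.1623, 0.1347]
eef_rot: [1.0, -0.005, 0.007, -0.001]
contact_force: [0.5, -0.0, -0.6]
opening: 0.005
t 50.82 turn [-0.06 -0.76 -0.61] shift now-axes [  27.2 -188.5   15.3] target-axes [  29.4 -188.2   14.7] F [ 0.5 -0.  -0.6] op 0.4
```

View pics/s39c.png

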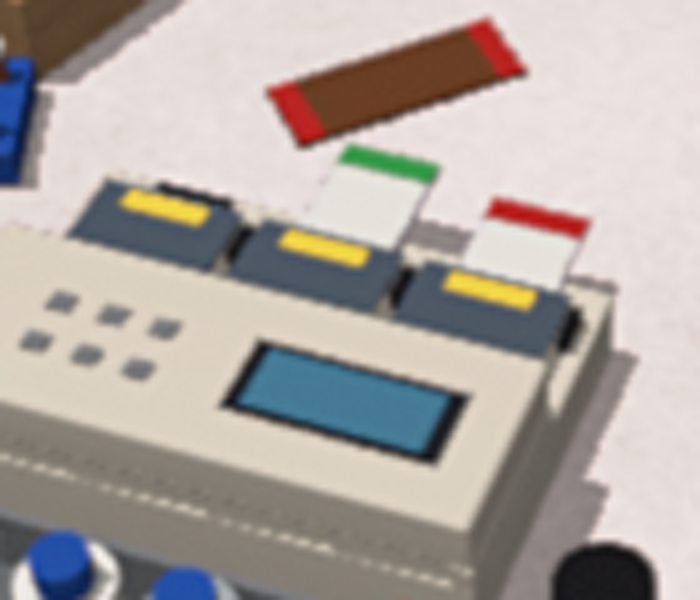

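View pics/t39.png

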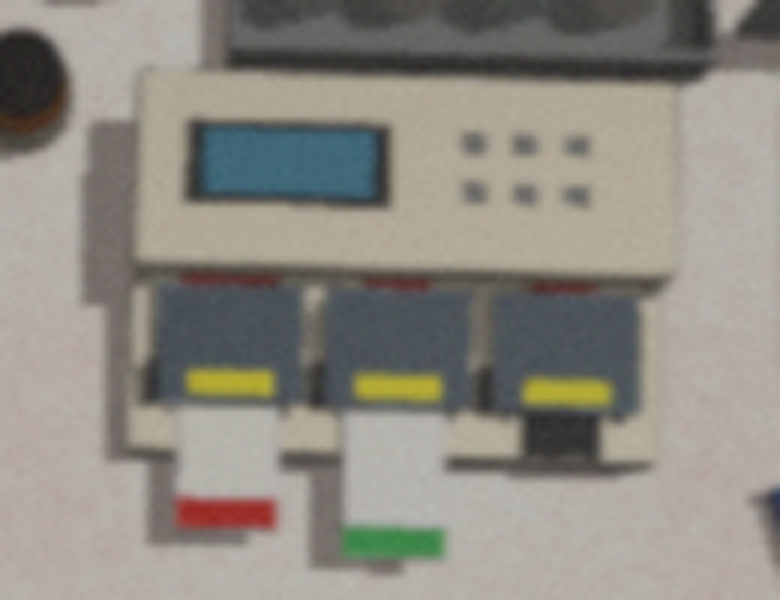

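View pics/s39.png

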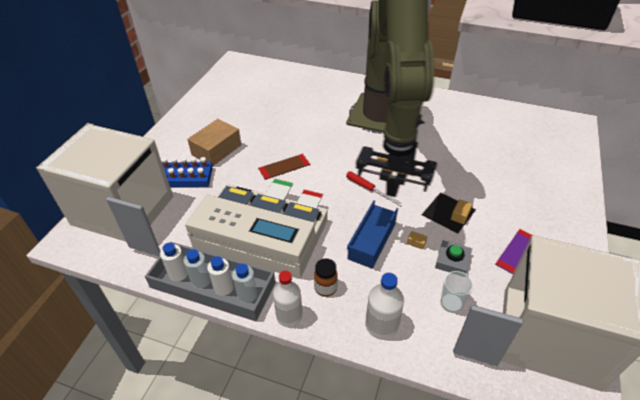

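All three covers are shut and both plates lie in their bays. But the weight on the pad has been knocked aside, at about (462,210) with the pad centre at about (449,212). Measuring it.

Run:
```python
from h import *
sc=snapshot("scene"); crop(sc,405,170,495,270,6,"s40.png");np.savez("scene.npz",**sc)
```

```text
(no output)
```

View pics/s40.png

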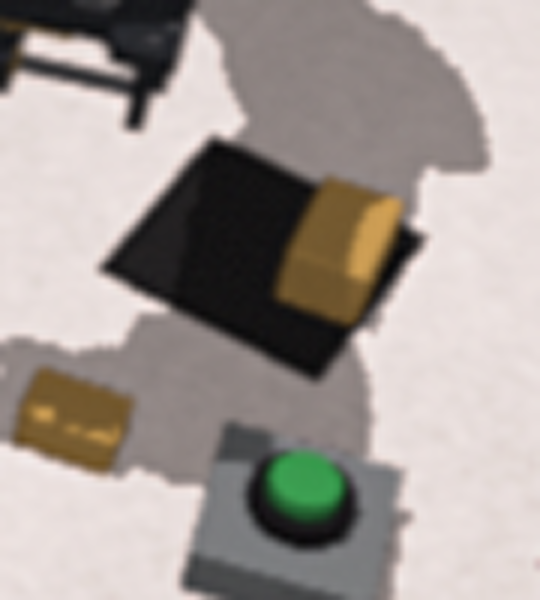

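```bash
python3 - <<'E'
from h import *
sc=dict(np.load("scene.npz"))
v=lambda x,y:(405+(x+.5)/6-.5,170+(y+.5)/6-.5)
a=np.array([w(sc,v(*p),.038) for p in((328,177),(402,200),(357,275),(290,250))]);print(a.round(4)[:,:2].tolist(),a.mean(0).round(4))
d=(a[0]+a[1]-a[2]-a[3])/2;print("weight long axis yaw",np.degrees(np.arctan2(d[1],d[0])),np.linalg.norm(d))
b=np.array([w(sc,v(*p),.003) for p in((213,137),(424,237),(318,380),(102,267))]);print(b.mean(0).round(4))
print(np.linalg.norm(a.mean(0)[:2]-b.mean(0)[:2]))
E
python3 d.py 0.591 0.3505 0.1 0
```

```text
[[0.3848, 0.3332], [0.389, 0.3691], [0.446, 0.3552], [0.44, 0.3231]] [0.4149 0.3452 0.038 ]
weight long axis yaw 167.87033814899252 0.057336939043648574
[0.4106 0.3126 0.003 ]
0.03283770929253462
t 50.97 turn [-0.01 -0.75 -0.58] shift now-axes [  27.  -190.2   34.9] target-axes [  29.4 -190.    34.5] F [ 1.2 -0.7  1. ] op 0.3
```

The weight is 33 mm off the pad centre but still flat on the pad and inside the 45 mm limit. I'll check it again with the top camera. Moving to the button.

```bash
python3 -m creep '[6,-30,0,0,-0.7,-0.5,8,-38,0,0,0,0,8,-38,0,0,0,0,5,-35,0,0,0,0,2,-20,0,0,0,0]'; python3 -m creep '[0,0,0,0,0,0,0,0,0,0,0,0]'; python3 d.py 0.591 0.3505 0.06 0
```

```text
clock: 51.38
tool_pos: [0.596, 0.3053, 0.1334]
eef_rot: [1.0, -0.013, -0.001, 0.008]
contact_force: [0.3, 1.0, 0.5]
opening: 0.003
clock: 51.55
tool_pos: [0.5964, 0.308, 0.1329]
eef_rot: [1.0, -0.012, -0.001, 0.007]
contact_force: [0.1, -0.5, -0.2]
opening: 0.004
t 51.55 turn [ 0.77  0.07 -1.35] shift now-axes [ -6.3 -43.3  72.3] target-axes [ -5.4 -42.5  72.9] F [ 0.1 -0.5 -0.2] op 0.3
```

```bash
python3 -m creep '[-3,-16,10,0.7,0,-1.2,-3,-16,15,0,0,0,0,-9,15,0,0,0,0,0,15,0,0,0,0,0,0,0,0,0]'; python3 -m creep '[0,0,0,0,0,0,0,0,0,0,0,0]'; python3 d.py 0.591 0.3505 0.05 0;  python3 - <<'E'
from h import *
sc=snapshot("scene"); crop(sc,405,150,495,270,5,"s41.png")
E
```

```text
clock: 51.97
tool_pos: [0.5913, 0.3432, 0.0718]
eef_rot: [1.0, -0.005, -0.001, 0.003]
contact_force: [-0.5, -0.7, -1.2]
opening: 0.005
clock: 52.13
tool_pos: [0.5897, 0.3423, 0.0691]
eef_rot: [1.0, -0.005, -0.003, 0.004]
contact_force: [0.7, 0.4, -0.6]
opening: 0.007
t 52.13 turn [ 0.49  0.38 -0.59] shift now-axes [ 1.3 -8.4 19. ] target-axes [ 1.3 -8.2 19.1] F [ 0.7  0.4 -0.6] op 0.6
```

View pics/s41.png

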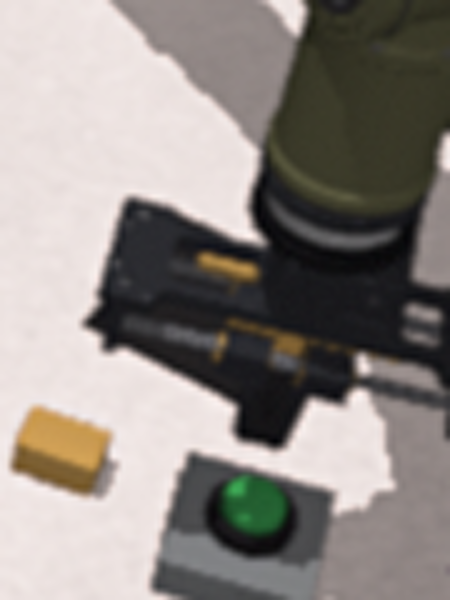

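```bash
python3 -m creep '[0,-3,10,0.3,0.3,-0.5,0,-2,12,0,0,0,0,0,10,0,0,0,0,0,0,0,0,0,0,0,0,0,0,0]'; python3 d.py 0.591 0.348 0.021 0;  python3 - <<'E'
from h import *
sc=snapshot("scene"); crop(sc,405,150,495,270,5,"s42.png")
E
```

```text
clock: 52.6
tool_pos: [0.5927, 0.347, 0.0381]
eef_rot: [1.0, -0.002, 0.002, 0.001]
contact_force: [-0.3, 0.3, -0.9]
opening: 0.007
t 52.6 turn [ 0.08 -0.23 -0.24] shift now-axes [-1.8 -1.  17.1] target-axes [-1.7 -1.  17.1] F [-0.3  0.3 -0.9] op 0.6
```

View pics/s42.png

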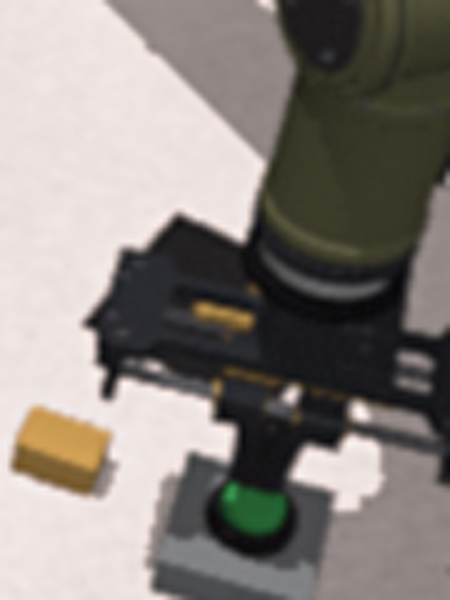

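The tip is just above the button and lined up with it, at (262,480) with the button at (252,503). Descending to press.

```bash
python3 -m creep '[-0.5,0,6,0,-0.2,0,0,0,4,0,0,0,0,0,0,0,0,0]'; python3 -m creep '[0,0,3,0,0,0]';python3 -m creep '[0,0,3,0,0,0]'; python3 -m creep '[0,0,2,0,0,0]'; python3 -m creep '[0,0,2,0,0,0]'
```

```text
clock: 52.9
tool_pos: [0.593, 0.3468, 0.0283]
eef_rot: [1.0, -0.002, 0.001, 0.0]
contact_force: [0.4, -0.3, -0.5]
opening: 0.007
clock: 52.98
tool_pos: [0.5935, 0.347, 0.0257]
eef_rot: [1.0, -0.002, 0.001, 0.0]
contact_force: [-0.3, 0.4, 0.0]
opening: 0.007
clock: 53.07
tool_pos: [0.5935, 0.347, 0.0226]
eef_rot: [1.0, -0.003, 0.001, 0.0]
contact_force: [-0.9, 0.3, 1.7]
opening: 0.005
clock: 53.15
tool_pos: [0.5936, 0.347, 0.0205]
eef_rot: [1.0, -0.003, 0.001, 0.0]
contact_force: [-1.2, -0.2, 2.2]
opening: 0.004
clock: 53.23
tool_pos: [0.5935, 0.347, 0.0186]
eef_rot: [1.0, -0.003, 0.001, 0.0]
contact_force: [-0.9, -0.4, 4.0]
opening: 0.006
```

```bash
python3 -m creep '[0,0,2,0,0,0]';python3 -m creep '[0,0,2,0,0,0]'; python3 -m creep '[0,0,1,0,0,0]';python3 -m creep '[0,0,1,0,0,0,0,0,1,0,0,0]'
```

```text
clock: 53.32
tool_pos: [0.5935, 0.347, 0.0168]
eef_rot: [1.0, -0.003, 0.001, 0.0]
contact_force: [-1.2, -0.4, 4.6]
opening: 0.004
clock: 53.4
tool_pos: [0.5936, 0.347, 0.0164]
eef_rot: [1.0, -0.003, 0.001, 0.0]
contact_force: [-6.8, -4.2, 22.9]
opening: 0.004
clock: 53.48
tool_pos: [0.5936, 0.347, 0.0167]
eef_rot: [1.0, -0.003, 0.001, 0.0]
contact_force: [-2.3, -0.2, 5.9]
opening: 0.005
clock: 53.65
tool_pos: [0.5936, 0.347, 0.0167]
eef_rot: [1.0, -0.003, 0.001, 0.0]
contact_force: [-3.2, -1.4, 8.2]
opening: 0.008
```

Button at its hard end (23 N). Rising clear and checking everything.

```bash
python3 -m creep '[0,0,-10,0,0,0,0,0,-25,0,0,0,0,0,-35,0,0,0,0,10,-35,0,0,0,0,25,-20,0,0,0]'; python3 -m creep '[0,38,0,0,0,0,0,38,0,0,0,0,0,38,0,0,0,0,0,38,0,0,0,0,0,38,0,0,0,0]'; python3 -m creep '[-10,20,0,0,0,0,-5,10,0,0,0,0,0,0,0,0,0,0,0,0,0,0,0,0]'
python3 - <<'E'
from h import *
sc=snapshot("scene"); crop(sc,200,150,500,275,2.6,"s43.png");np.savez("scene.npz",**sc)
sc=snapshot("top"); crop(sc,200,130,430,270,3.4,"t43.png");np.savez("top.npz",**sc)
E
```

```text
clock: 54.07
tool_pos: [0.5886, 0.3175, 0.1415]
eef_rot: [1.0, 0.002, -0.003, -0.0]
contact_force: [1.1, 0.3, 0.0]
opening: 0.005
clock: 54.48
tool_pos: [0.594, 0.1315, 0.1502]
eef_rot: [1.0, 0.008, 0.006, -0.007]
contact_force: [0.4, 0.2, 0.0]
opening: 0.004
clock: 54.82
tool_pos: [0.58, 0.087, 0.1513]
eef_rot: [1.0, 0.0, 0.007, -0.003]
contact_force: [0.5, -0.0, -1.0]
opening: 0.006
```

View pics/s43.png

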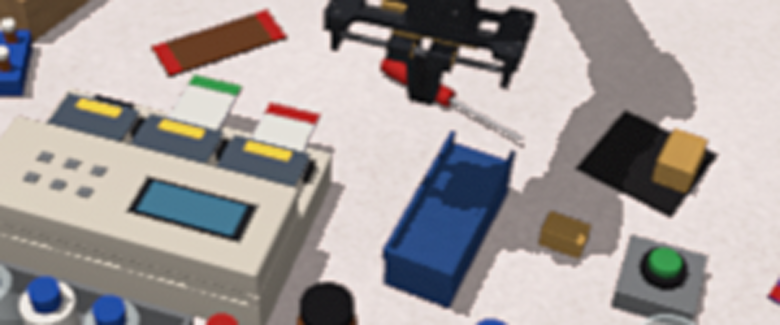

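View pics/t43.png

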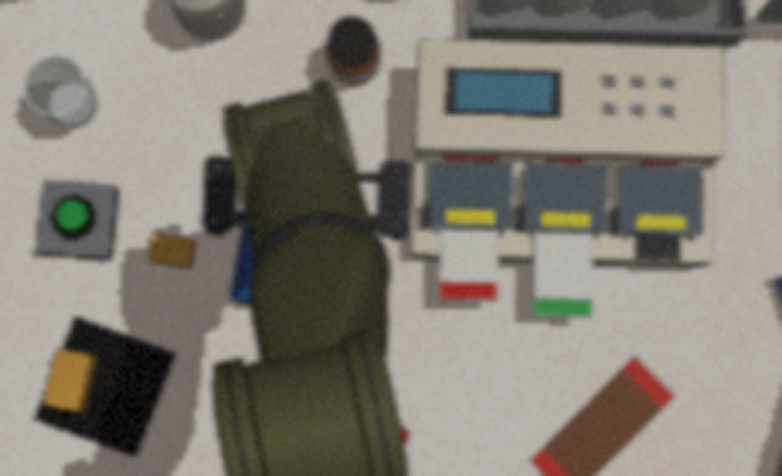

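Run:
```python
from h import *
s=dict(np.load("top.npz"))
u=lambda x,y:(200+(x+.5)/3.4-.5,130+(y+.5)/3.4-.5)
a=np.array([w(s,u(*p),.038) for p in((54,347),(95,352),(86,412),(44,408))]);b=np.array([w(s,u(*p),.003) for p in((77,317),(175,352),(136,455),(36,419))])
print(a.mean(0),b.mean(0),np.linalg.norm((a-b).mean(0)[:2]))
```

```text
[0.41832934 0.3440411  0.038     ] [0.41484397 0.31228731 0.003     ] 0.03194450581909412
```

Both cameras put the weight 32–33 mm from the pad centre, inside 45 mm and flat on the pad. The covers are shut, the plates home and the button up. Handing in.

Run:
```python
from plant import *
print(finish_job())
```

```text
the job is handed in; nothing more can be done
None
```

I loaded both plates that were there, shut all three covers, pressed the start button and handed the job in at about 55 s. The hand-in reports no verdict.

- **Weight:** I put it on the pad near the centre, but it was later knocked aside. My last checks put it 32 mm (top camera) and 33 mm (scene camera) from the pad centre, flat on the pad. That is inside the 45 mm limit, so I left it there.
- **Plates:** The pile held only the red and the green plate; the rack was empty afterwards. Red went into bay 1 and green into bay 2, each pushed about 6 mm against its stop until it no longer moved at 10–13 N. I judged the stops from force and travel, since they can't be seen.
- **Covers and button:** All three covers were pressed to their hard end and look shut in both cameras. The button then reached its hard end at 23 N and came back up.
- **Left alone:** I did not touch the jar, the vial rack or the look-alikes, and the arm ended clear of everything.

**Tip offset:** The fingertips sat about 29 mm above the reported TCP. My first grasp on the weight closed on nothing because of this, so I measured the offset by contact and corrected for it.

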